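# Release wound coils from their mandrels and fit their cores

### The arm

A 6-joint arm with a two-finger parallel gripper is mounted at the origin on a cart in front of the work surface, level with it; the furniture and walls round the work are solid. World frame = base frame: x ahead of the robot, y to its left, z up, the work surface at z = 0. Lengths are in m, angles in rad, forces in N, time in s.
With the tool pointing down it reaches from about 0.4 to 0.825 m from the base axis. Payload 7 kg.
Tool frame: the origin (TCP) lies on the centre line of the jaws, within the pads' length; the fingertips stand tip_reach ahead of it and the grasp point (between the pads) is the TCP (tip_reach is the distance from the TCP to the fingertips, in m); z points along the fingers, y is the line along which they close (so a half turn about z gives the same grasp; the last joint's range is limited). The gripper opens to 88 mm and grips with 3 to 60 N. Pads are 19 mm wide; open, the fingers measure 130 mm over their backs; the gripper's body (78 mm by 193 mm) begins 47 mm behind the grasp point.
Start: joints at [1.526, 0.359, 0.012, 0, -1.224, -0.288], TCP at [0.221, 0.638, 0.246] pointing down, gripper open.
Joint ranges: [-3.07, 3.07], [-1.43, 2.12], [-1.02, 1.25], [-3.03, 1.67], [-3.05, -0], [-3.03, 3.03]. Speed limits (rad/s): [2.39, 2.39, 3.01, 3.14, 3.14, 3.14].

### API

Orientations are given as [roll, pitch, yaw] about the fixed x, y, z axes, in that order (R = Rz(yaw) Ry(pitch) Rx(roll)).
In Python, from station import get_state, grab_frame, calibration, job_done, find_in, mark_of, tip_reach gives the robot as it stands.
- The arm moves only by the shell command python3 -m handwheel 'ROWS' [OPENING] [FORCE]. ROWS is JSON, a list of rows, each an object with "delta_pos": the shift along the world's x, y, z in units of 30 mm (1.0 is 30 mm), a list of three; "dr": the turn, a rotation vector about the world's x, y, z in degrees, a list of three. In form: [{"delta_pos": [tx, ty, tz], "dr": [rx, ry, rz]}, ...]. A call has 1 to 10 rows; each row shifts and turns the commanded pose from where the row before left it; what a row does not reach is not made up. A row lasts 1/10 s, in which the tool goes at most 50 mm and 8.59 degrees, less where a joint would pass 70% of its speed; a pose out of reach is approached as far as the arm can. A call is refused whole if a number of a shift passes 1 or a number of a turn 8.59, either way. A call with a gripper value outside its range is refused whole. OPENING is the closure, from -1 (fully open) to 1 (shut), set as the call begins (- or left out, the last holds). The fingers move at their own pace and stop on an object; FORCE is the grip in N (left out, the last holds). Time passes only in rows, so rows that do not move let the fingers close. It gives the time, the measured TCP pose, the force, the opening and the grip force at its end, in the units of the state.
- get_state(): the state, without advancing time (a new reading comes with each control period).
- grab_frame(name): name is "side" or "top" or "wrist"; returns the picture (384x512x3 uint8, red, green, blue); there is no depth.
- calibration(name): a dict with "fx", "fy", "cx", "cy" (pixels), "extrinsics" (4x4, takes a point from world to camera coordinates). Camera axes: x right, y down, z forward; pixel columns grow to the right and rows downward; lengths in m; the calibration is good to about 2 mm. A picture is of the moment at which its call begins: read the wrist's pose just before it. calibration takes no time and is no camera call; for the wrist camera it gives the pose at the moment of the call.
- job_done(): hands the job in; it is judged then, once.
Trained networks look in the newest picture that a camera, given by its name, has taken for a name from the list of things; names that differ only in an ending like _2 or _b are one class to them, and where a whole thing is asked for, a point or a joint stands for the part that bears it (a point fixed in the world has none). Each returns a list of dicts, best first, with "conf" (0 to 1); they miss things now and then, are a little off and sometimes report something else, mostly with a low value. They report only what shows in the picture. A call takes as long as a camera call. They do not tell look-alikes from the thing itself.
- find_in(camera, query): "location" ([column, row] in pixels, amid what is visible of it).
- mark_of(camera, query): "location" ([column, row] in pixels: a listed point, or the origin of a listed thing).
The state is a dict: "t": time; "q": joint angles; "qd": joint speeds; "joint_efforts": joint torques, N m; "eef_pos": TCP position; "ee_rot": TCP orientation; "force": force on the tool from outside, world axes, zero at the start; "moment": the same for the moment, N m; "width": finger opening in m; "gripper_force": force on a finger pad.
Only numpy, scipy, OpenCV 4.12 (cv2) and the standard library are available. Lean on these libraries where they do the work, as an engineer would, in place of code of your own. Each camera call takes 0.05 s, during which the arm holds its last target. There are 200 camera calls.

### The job

Take the mallet and knock the centre pin of every mandrel that carries a coil fully home with it (hands and gripper stay off the pins), so that the dogs let go before any coil is taken off, and lay the mallet away flat in the tool tray. Slide each coil up off its mandrel, seat it flat in a nest of the grey pallet, a coil to a nest, and stand one core bar from the wooden rack upright in its bore, down to the nest's floor. Leave a core bar that is not needed standing in the rack, and leave the tape roll, the white adapter and the battery cell alone.

Things in the scene. Friction and masses are not known exactly. Their poses are not given: they have to be found in the camera images.
- pin_a: steel centre pin of mandrel a, 10 mm in diameter, origin at the centre of its top face, z up. As found it is raised, its top 77 mm above the bench and 9 mm above the mandrel's top; fully home it is level with the mandrel's top, 68 mm above the bench. It is tight (about 4 N moves it) and stays where it is driven.
- pin_b: the same for mandrel b. On each mandrel two small brass dogs, 1.5 mm above the coil's top, stick out 4 mm beyond the mandrel's sides and keep the coil from coming off; they draw in as the pin goes down and are inside the mandrel when it is home
- pin_c: the same for mandrel c
- pin_d: the same for mandrel d
- winding_plate: fixed aluminium winding plate on the bench, 76 x 292 x 16 mm, origin at the centre of its underside, z up, long side along its y axis. Four upright steel mandrels of 24 mm diameter stand on it at x = 0, y = -108 (a), -36 (b), +36 (c) and +108 mm (d); their tops are 68 mm above the plate's underside, each with a steel centre pin of 10 mm diameter on its axis
- coil_a_mid (a point): centre of the wound coil on mandrel a (absent in some starts): black bobbin with copper winding, square flanges 46 x 46 mm (sides along its x and y axes), 36 mm high along its z axis, winding 41 mm in diameter, round bore of 26 mm right through, 90 g. Either flange may be up. On the mandrel it stands on the plate, its centre 34 mm above the bench
- coil_b_mid (a point): the same for the coil on mandrel b
- coil_c_mid (a point): the same for the coil on mandrel c
- coil_d_mid (a point): the same for the coil on mandrel d
- pallet: fixed grey plastic assembly pallet on the bench, 76 x 292 x 12 mm, origin at the centre of its underside, long side along its y axis; four square nests, 50 x 50 mm (sides along its x and y axes) and 4 mm deep, centred at x = 0, y = -108, -36, +36 and +108 mm; their floor is 8 mm above the bench, and a seated coil's centre 26 mm
- core_rack: fixed wooden rack, 46 x 158 x 26 mm, origin at the centre of its underside; four square slots, 18 x 18 mm and 15 mm deep, at x = 0, y = -57, -19, +19 and +57 mm, hold the core bars upright; the slots' floor is 11 mm above the bench
- core_1_mid (a point): centre of a laminated steel core bar, 15 x 15 mm (sides along its x and y axes), 60 mm long along its z axis, both ends bevelled to 11 mm, 110 g, standing in a slot of the rack at the start (centre 41 mm above the bench). Either end may be up. In a coil in a nest, its foot is on the nest's floor, its centre 38 mm above the bench, its top 24 mm above the coil
- core_2_mid (a point): the same for the second core bar
- core_3_mid (a point): the same for the third core bar
- core_4_mid (a point): the same for the fourth core bar
- mallet: nylon mallet on the bench, all on one line along its x axis: white eight-sided head, 44 mm across flats, from x = 0 to 46 mm; eight-sided wooden handle, 20 mm across flats, from x = -70 to 0; butt, 32 mm across flats, from x = -84 to -70. 0.24 kg; it lies on a flat of its heavy head, the line 22 mm above the bench. Origin 22 mm below the line at x = 0. Any side of its head may strike
- mallet_grip (a point): centre of the handle 15 mm behind the head, where it is best gripped; a blow with the near part of the head twists the mallet least in the grip
- mallet_head (a point): centre of the mallet's head, on its line, 38 mm ahead of mallet_grip
- mallet_butt (a point): centre of the mallet's butt, 62 mm behind mallet_grip
- tool_tray: flat grey tool tray fixed on the bench, 200 x 300 x 20 mm, origin at the centre of its underside, long side along its y axis; inside it is 180 x 280 mm, floor 4 mm above the bench, rim 20 mm. Two screwdrivers and tweezers lie along y in its half on the +x side (tray x = 30 to 85 mm); the half on the -x side is free
- tape_black: roll of black tape, 58 mm across and 19 mm high, loose bystander, origin at its underside
- adapter_white: small white adapter, 16 x 48 x 9 mm, loose bystander, origin at its underside
- cell_aa: battery cell lying on its side, 15 x 50 x 15 mm, loose bystander, origin at its underside
Not all that is in view belongs to the job. What is shaped like the part that bears coil_b_mid but blue or turquoise is not meant.

How it is judged:
By the outcome, as a careful person would: the job done as asked, in the order asked, and still so for the second after the job is handed in, with the robot touching nothing.
Of coil_a, coil_b, coil_c, coil_d only 3 to 4 are there at a start; the rules pass over those that are not, and their reading is None.
At some moment in a run one of mallet may be knocked a few centimetres aside while the robot is not near it.
Once in a run the grip may slacken for a moment while it holds something.
It also fails if it takes over 208 s, if anything falls off the work surface, if the arm or the gripper's body presses on something with over 40 N, if the wrist force passes 120 N, or if a joint passes its speed limit or range.

## Working session

There is one attempt and no reset: what is moved stays moved. The work goes in short steps, Python scripts to look and compute and a shell command to move; the robot and the scene stay as the last step left them, time stands still between calls to the robot, and variables do not carry over. Pictures are saved under pics/ and viewed, at most 14 in all, crops included, and the job is handed in when it is done.

```bash
ls; mkdir -p pics; python3 - <<'E'
from station import *
import cv2,numpy as np
s=get_state();print(s,tip_reach if not callable(tip_reach) else tip_reach())
for n in("top","side"):
    cv2.imwrite(f"pics/{n}0.png",grab_frame(n)[:,:,::-1]);c=calibration(n);print(n,c['fx'],c['cx'],c['cy'],np.round(c['extrinsics'],3).tolist())
a=cv2.imread("pics/top0.png");b=cv2.imread("pics/side0.png")
cv2.imwrite("pics/top0b.png",cv2.resize(a,(800,600)))
cv2.imwrite("pics/side0b.png",cv2.resize(b,(800,600)))
E
```

```text
pics
{'t': 0.0, 'q': array([ 1.52608032e+00,  3.59382928e-01,  1.10568485e-02, -3.65658455e-04,
       -1.22411010e+00, -2.88102334e-01]), 'qd': array([ 1.20234453e-03,  2.54522649e-04,  7.45704175e-04, -6.40150208e-04,
       -1.35589826e-03, -9.44023951e-06]), 'joint_efforts': array([-1.99060883e-04, -5.82723570e+01,  2.93056583e+01,  6.99726149e+00,
        7.02795209e-03, -1.59281194e-04]), 'eef_pos': array([0.22039431, 0.63751206, 0.24462156]), 'ee_rot': array([ 3.13992271e+00, -1.36409069e-04, -3.32942753e-01]), 'force': array([ 0.76704268,  0.01010585, -0.61604181]), 'moment': array([-0.02389656,  0.00508667,  0.04263829]), 'gripper_force': 0.0, 'width': 0.08764612554670358} 0.019
top 450.4285787307963 258.1685931169458 193.01643965505457 [[0.011, -1.0, -0.019, -0.005], [-0.984, -0.007, -0.176, 0.573], [0.176, 0.021, -0.984, 1.682], [0.0, 0.0, 0.0, 1.0]]
side 404.9869343374615 253.17430327616927 196.1672914645416 [[0.875, -0.484, 0.013, -0.528], [-0.294, -0.551, -0.781, 0.24], [0.385, 0.68, -0.624, 1.205], [0.0, 0.0, 0.0, 1.0]]
```

View pics/top0b.png

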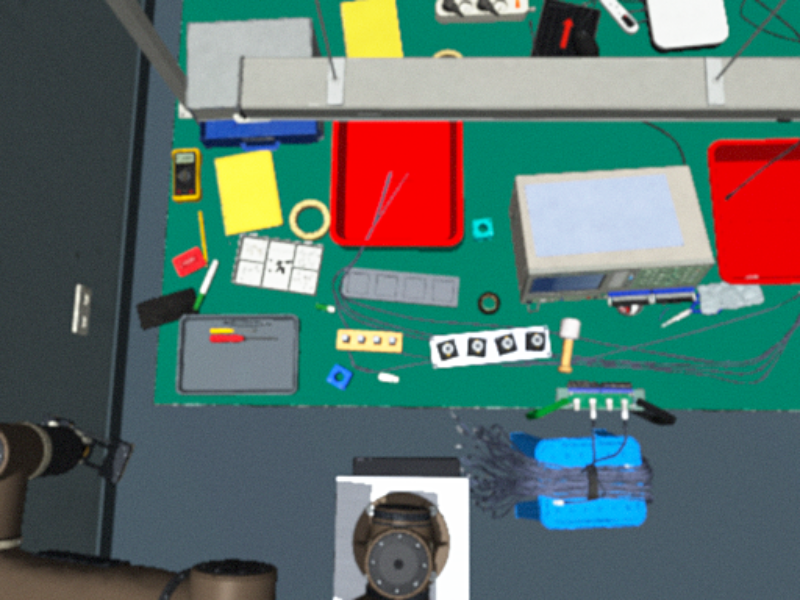

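View pics/side0b.png

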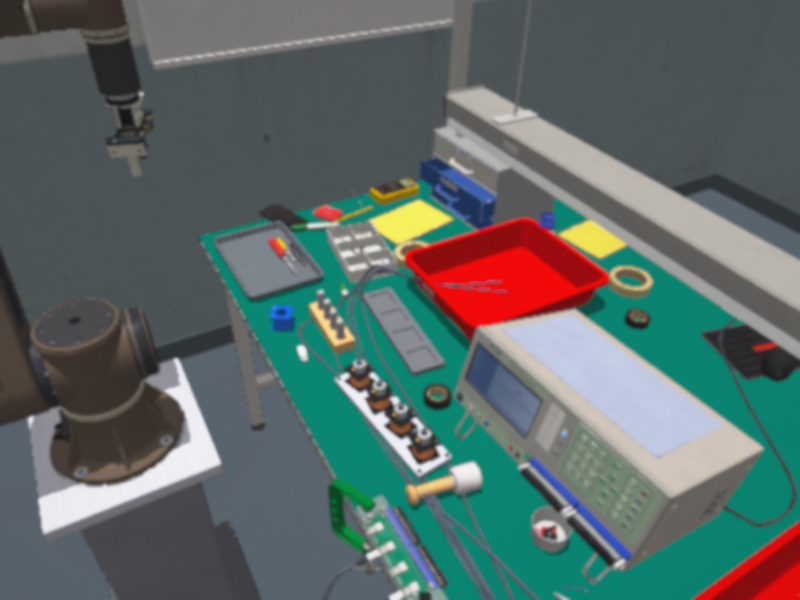

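```bash
cat > h.py <<'E'
from station import *
import numpy as np, cv2
def ray(cam,uv,z,c=None):
    c=c or calibration(cam);E=np.array(c['extrinsics']);R=E[:3,:3];o=-R.T@E[:3,3]
    d=R.T@np.array([(uv[0]-c['cx'])/c['fx'],(uv[1]-c['cy'])/c['fy'],1])
    return o+d*(z-o[2])/d[2]
def proj(cam,p,c=None):
    c=c or calibration(cam);q=np.array(c['extrinsics'])@np.append(p,1);return [c['fx']*q[0]/q[2]+c['cx'],c['fy']*q[1]/q[2]+c['cy']]
Z=dict(pin_a=.077,winding_plate=0,coil_a_mid=.034,pallet=0,core_rack=0,core_1_mid=.041,mallet=0,mallet_grip=.022,mallet_head=.022,mallet_butt=.022,tool_tray=0,tape_black=0,adapter_white=0,cell_aa=0)
E
python3 - <<'E'
from h import *
for cam in("top","side"):
  grab_frame(cam)
  for n in Z:
    for r in mark_of(cam,n):
      if r['conf']>.2: print(cam,n,round(r['conf'],2),np.round(r['location']),np.round(ray(cam,r['location'],Z[n])[:2],4))
E
```

```text
top winding_plate 0.93 [313. 221.] [ 0.4738 -0.2158]
top coil_a_mid 0.42 [342. 217.] [ 0.4866 -0.3235]
top pallet 0.8 [258. 184.] [0.6194 0.0008]
top core_rack 0.57 [235. 216.] [0.4878 0.0921]
top core_rack 0.31 [363. 212.] [ 0.5109 -0.4099]
top core_1_mid 0.72 [364. 209.] [ 0.5157 -0.4046]
top core_1_mid 0.39 [250. 218.] [0.4789 0.0299]
top mallet 0.73 [364. 214.] [ 0.4999 -0.4151]
top mallet 0.69 [308. 222.] [ 0.4693 -0.1936]
top mallet_grip 0.84 [364. 221.] [ 0.4733 -0.4104]
top mallet_head 0.66 [363. 211.] [ 0.5122 -0.4069]
top mallet_head 0.62 [286. 228.] [ 0.4406 -0.1102]
top mallet_head 0.6 [362. 216.] [ 0.4895 -0.4028]
top mallet_butt 0.61 [364. 236.] [ 0.4137 -0.407 ]
top tool_tray 0.79 [158. 225.] [0.4501 0.3946]
top tape_black 0.57 [312. 191.] [ 0.5915 -0.2128]
top adapter_white 0.58 [245. 244.] [0.3806 0.0503]
top cell_aa 0.44 [364. 216.] [ 0.4944 -0.4129]
top cell_aa 0.39 [208. 196.] [0.5703 0.1994]
side winding_plate 0.56 [251. 268.] [ 0.4755 -0.2165]
side coil_a_mid 0.82 [274. 284.] [ 0.4895 -0.3269]
side pallet 0.91 [258. 209.] [0.6313 0.0142]
side core_rack 0.9 [212. 212.] [0.4769 0.0755]
side core_1_mid 0.66 [213. 206.] [0.476  0.0602]
side core_1_mid 0.6 [218. 213.] [0.477  0.0214]
side mallet 0.78 [290. 314.] [ 0.4916 -0.4131]
side mallet_grip 0.76 [282. 310.] [ 0.4692 -0.4055]
side mallet_head 0.71 [296. 303.] [ 0.5133 -0.4031]
side mallet_butt 0.81 [262. 316.] [ 0.41  -0.395]
side tool_tray 0.96 [166. 172.] [0.4174 0.3922]
side tape_black 0.63 [278. 257.] [ 0.5742 -0.2175]
side adapter_white 0.54 [192. 227.] [0.3854 0.0397]
side cell_aa 0.44 [218. 189.] [0.5533 0.1905]
side cell_aa 0.44 [192. 224.] [0.3931 0.0532]
```

The top view shows the plate with 4 mandrels at about (490,345), the mallet at (568,345), the pallet at (400,287), the rack at (370,341), the tray at (238,353) and the scope behind the plate. The blue and turquoise bobbins are decoys. Next I'll move over the plate for a closer look.

```bash
python3 -m handwheel '[{"delta_pos":[0.3,-1,0.5],"dr":[0,0,6]},{"delta_pos":[0.3,-1,0.5],"dr":[0,0,6]},{"delta_pos":[0.3,-1,0.5],"dr":[0,0,7]},{"delta_pos":[0.3,-1,0.5],"dr":[0,0,0]},{"delta_pos":[0.4,-1,0.5],"dr":[0,0,0]},{"delta_pos":[0.4,-1,0.5],"dr":[0,0,0]},{"delta_pos":[0.4,-1,0.5],"dr":[0,0,0]},{"delta_pos":[0.4,-1,0],"dr":[0,0,0]},{"delta_pos":[0.4,-1,0],"dr":[0,0,0]},{"delta_pos":[0.4,-1,0],"dr":[0,0,0]}]' -1
python3 -m handwheel '[{"delta_pos":[0.4,-1,0],"dr":[0,0,0]},{"delta_pos":[0.4,-1,0],"dr":[0,0,0]},{"delta_pos":[0.4,-1,0],"dr":[0,0,0]},{"delta_pos":[0.4,-1,0],"dr":[0,0,0]},{"delta_pos":[0.4,-1,0],"dr":[0,0,0]},{"delta_pos":[0.4,-1,0],"dr":[0,0,0]},{"delta_pos":[0.4,-1,0],"dr":[0,0,0]},{"delta_pos":[0.4,-1,0],"dr":[0,0,0]},{"delta_pos":[0,-1,0],"dr":[0,0,0]},{"delta_pos":[0,-1,0],"dr":[0,0,0]}]'
python3 -m handwheel '[{"delta_pos":[0,0,0],"dr":[0,0,0]},{"delta_pos":[0,0,0],"dr":[0,0,0]},{"delta_pos":[0,0,0],"dr":[0,0,0]}]'
python3 - <<'E'
from h import *
cv2.imwrite("pics/w1.png",grab_frame("wrist")[:,:,::-1]);c=calibration("wrist");print(get_state()['t'],get_state()['q'],c['fx'],np.round(c['extrinsics'],3).tolist())
for p in [(294,281)]: print(ray("side",p,0))
E
```

```text
t: 2.6
eef_pos: [0.3288, 0.3366, 0.351]
ee_rot: [-3.141, -0.0, -0.001]
force: [-0.0, -0.2, -0.1]
width: 0.0875
gripper_force: 0.0
t: 3.6
eef_pos: [0.4245, 0.0366, 0.3506]
ee_rot: [-3.142, -0.0, -0.001]
force: [-0.0, -0.3, -0.7]
width: 0.0877
gripper_force: 0.0
t: 3.9
eef_pos: [0.4246, 0.0383, 0.3507]
ee_rot: [-3.141, -0.0, -0.001]
force: [-0.4, -0.2, 0.3]
width: 0.0877
gripper_force: 0.0
3.95 [ 5.57127179e-01 -1.24809762e-01 -3.11525762e-01 -5.66296101e-05
 -1.38387026e+00  1.01325229e+00] 319.84570382683177 [[-0.001, -1.0, -0.0, 0.039], [-0.961, 0.001, 0.276, 0.343], [-0.276, 0.0, -0.961, 0.608], [0.0, 0.0, 0.0, 1.0]]
[ 0.56349779 -0.32224602  0.        ]
```

View pics/w1.png

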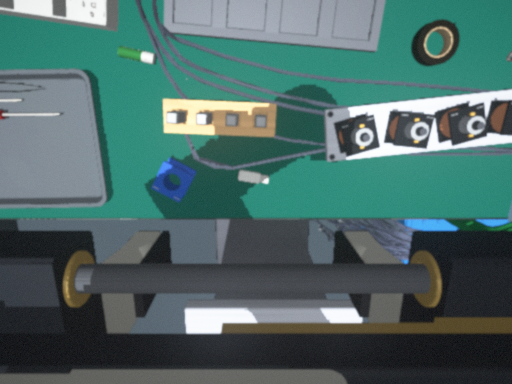

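The wrist view shows the rack with 4 cores at about (220,118), the blue decoy, the adapter, the tape and the left coils. I'll move on toward the mallet and the scope.

```bash
python3 -m handwheel '[{"delta_pos":[0,-1,0],"dr":[0,0,0]},{"delta_pos":[0,-1,0],"dr":[0,0,0]},{"delta_pos":[0,-1,0],"dr":[0,0,0]},{"delta_pos":[0,-1,0],"dr":[0,0,0]},{"delta_pos":[0,-1,0],"dr":[0,0,0]},{"delta_pos":[0,-1,0],"dr":[0,0,0]},{"delta_pos":[0,-1,0],"dr":[0,0,0]},{"delta_pos":[0,-1,0],"dr":[0,0,0]},{"delta_pos":[0,-1,0],"dr":[0,0,0]},{"delta_pos":[0,-1,0],"dr":[0,0,0]}]' 
python3 -m handwheel '[{"delta_pos":[0,0,0],"dr":[0,0,0]},{"delta_pos":[0,0,0],"dr":[0,0,0]},{"delta_pos":[0,0,0],"dr":[0,0,0]}]'
python3 - <<'E'
from h import *
c=calibration("wrist");im=grab_frame("wrist")[:,:,::-1];cv2.imwrite("pics/w2.png",cv2.resize(im[:230],(800,359),interpolation=cv2.INTER_CUBIC))
for n in Z:
    for r in mark_of("wrist",n):
      if r['conf']>.2: print(n,round(r['conf'],2),np.round(r['location']),np.round(ray("wrist",r['location'],Z[n],c)[:2],4))
E
```

```text
t: 4.95
eef_pos: [0.425, -0.2625, 0.3505]
ee_rot: [-3.142, 0.0, 0.0]
force: [1.0, 0.4, 0.9]
width: 0.0876
gripper_force: 0.0
t: 5.25
eef_pos: [0.4249, -0.2612, 0.3505]
ee_rot: [-3.141, 0.0, -0.0]
force: [0.7, 0.6, -0.1]
width: 0.0879
gripper_force: 0.0
pin_a 0.52 [299. 119.] [ 0.478  -0.3213]
pin_a 0.46 [243. 124.] [ 0.4718 -0.25  ]
pin_a 0.4 [187. 131.] [ 0.4632 -0.1797]
pin_a 0.37 [133. 140.] [ 0.4529 -0.109 ]
pin_a 0.3 [356. 109.] [ 0.4902 -0.3912]
winding_plate 0.81 [218. 129.] [ 0.4607 -0.2109]
winding_plate 0.72 [187. 130.] [ 0.4582 -0.164 ]
coil_a_mid 0.74 [297. 116.] [ 0.4809 -0.3237]
pallet 0.94 [56. 14.] [0.6154 0.007 ]
pallet 0.25 [352. 110.] [ 0.4884 -0.4104]
core_rack 0.63 [357.  93.] [ 0.5121 -0.4155]
core_rack 0.6 [ 21. 114.] [0.4827 0.0818]
core_rack 0.4 [ 60. 175.] [0.3895 0.0388]
core_1_mid 0.95 [ 41. 120.] [0.4749 0.0267]
core_1_mid 0.73 [244. 126.] [ 0.4677 -0.2508]
mallet 0.77 [353. 111.] [ 0.4867 -0.4119]
mallet_grip 0.82 [353. 123.] [ 0.4708 -0.4061]
mallet_head 0.63 [357.  90.] [ 0.5158 -0.4072]
mallet_butt 0.92 [343. 163.] [ 0.413  -0.3959]
mallet_butt 0.28 [246. 127.] [ 0.4645 -0.2532]
mallet_butt 0.26 [356.  93.] [ 0.511  -0.4071]
tape_black 0.62 [217.  40.] [ 0.5832 -0.213 ]
adapter_white 0.6 [ 60. 176.] [0.3876 0.0397]
adapter_white 0.35 [355.  93.] [ 0.5115 -0.4128]
```

View pics/w2.png

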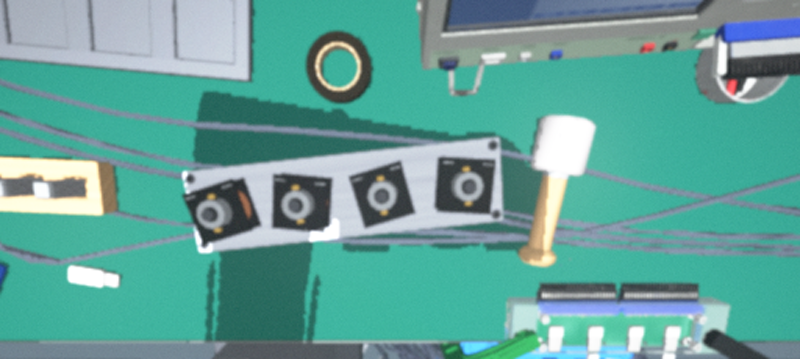

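All four coils are present. The scope's front sits behind coils 3 and 4, so I'll grip 1 to 3 across x with the yaw turned away from it, and coil 4 along y. The mallet lies at a yaw of about -6°. I'll approach it with a narrow opening so the fingers clear the plate.

```bash
python3 -m handwheel '[{"delta_pos":[0.3,-1,-0.5],"dr":[0,0,-2]},{"delta_pos":[0.3,-1,-0.5],"dr":[0,0,-2]},{"delta_pos":[0.3,-1,-0.5],"dr":[0,0,-2]},{"delta_pos":[0.3,-1,-0.5],"dr":[0,0,0]},{"delta_pos":[0.3,-0.8,-0.5],"dr":[0,0,0]},{"delta_pos":[0,0,-1],"dr":[0,0,0]},{"delta_pos":[0,0,-1],"dr":[0,0,0]},{"delta_pos":[0,0,-1],"dr":[0,0,0]},{"delta_pos":[0,0,0],"dr":[0,0,0]},{"delta_pos":[0,0,0],"dr":[0,0,0]}]' 0.23 40
cat > look.py <<'E'
from h import *
import sys
# usage: look.py name z name z ...
c=calibration("wrist");grab_frame("wrist")
for n,z in zip(sys.argv[1::2],sys.argv[2::2]):
    for r in mark_of("wrist",n):
      if r['conf']>.3: print(n,round(r['conf'],2),np.round(r['location']),np.round(ray("wrist",r['location'],float(z),c)[:2],4))
E
python3 look.py mallet_grip .022 mallet_head .022 mallet_butt .022 pin_a .077 winding_plate 0
```

```text
t: 7.0
eef_pos: [0.4696, -0.4064, 0.186]
ee_rot: [3.141, 0.001, -0.106]
force: [0.1, 0.8, 0.5]
width: 0.0338
gripper_force: 0.0
mallet_grip 0.87 [248. 180.] [ 0.4712 -0.4038]
mallet_head 0.98 [249. 137.] [ 0.5116 -0.4087]
mallet_butt 0.84 [248. 235.] [ 0.413  -0.3967]
pin_a 0.68 [ 61. 215.] [ 0.4709 -0.2494]
pin_a 0.6 [148. 194.] [ 0.4807 -0.3241]
winding_plate 0.82 [ 72. 198.] [ 0.4663 -0.2153]
```

```bash
python3 -m handwheel '[{"delta_pos":[0.05,0.08,-1],"dr":[0,0,-0.8]},{"delta_pos":[0,0,-1],"dr":[0,0,0]},{"delta_pos":[0,0,-1],"dr":[0,0,0]},{"delta_pos":[0,0,-1],"dr":[0,0,0]},{"delta_pos":[0,0,-0.5],"dr":[0,0,0]},{"delta_pos":[0,0,-0.3],"dr":[0,0,0]},{"delta_pos":[0,0,-0.3],"dr":[0,0,0]},{"delta_pos":[0,0,0],"dr":[0,0,0]}]' 0.23 40
python3 -m handwheel '[{"delta_pos":[0,0,0],"dr":[0,0,0]},{"delta_pos":[0,0,0],"dr":[0,0,0]},{"delta_pos":[0,0,0],"dr":[0,0,0]},{"delta_pos":[0,0,0],"dr":[0,0,0]},{"delta_pos":[0,0,0],"dr":[0,0,0]}]' 1 60
```

```text
t: 8.1
eef_pos: [0.4709, -0.4036, 0.0322]
ee_rot: [-3.141, 0.0, -0.12]
force: [-0.2, -1.0, 0.2]
width: 0.0339
gripper_force: 0.0
t: 8.6
eef_pos: [0.4714, -0.4039, 0.0334]
ee_rot: [3.141, -0.001, -0.12]
force: [-0.8, 0.7, 5.5]
width: 0.0191
gripper_force: 59.7
```

```bash
python3 -m handwheel '[{"delta_pos":[0,0,0.5],"dr":[0,0,0]},{"delta_pos":[0,0,0.8],"dr":[0,0,0]},{"delta_pos":[0,0,1],"dr":[0,0,0]},{"delta_pos":[0,0,1],"dr":[0,0,0]},{"delta_pos":[0,0,0.6],"dr":[0,0,0]},{"delta_pos":[-0.2,0.9,0],"dr":[0,0,0]},{"delta_pos":[-0.2,0.9,0],"dr":[0,0,0]},{"delta_pos":[-0.2,0.9,0],"dr":[0,0,0]},{"delta_pos":[0,0.1,0],"dr":[0,0,0]},{"delta_pos":[0,0,0],"dr":[0,0,0]}]'
python3 look.py mallet_grip .14 mallet_head .14 mallet_butt .14 pin_a .077
python3 - <<'E'
from h import *
im=grab_frame("wrist")[:,:,::-1];cv2.imwrite("pics/w3.png",im)
E
```

```text
t: 9.6
eef_pos: [0.4528, -0.3189, 0.1495]
ee_rot: [-3.141, 0.0, -0.119]
force: [-0.4, -1.1, -2.5]
width: 0.019
gripper_force: 59.7
mallet_grip 0.71 [250. 246.] [ 0.4558 -0.3186]
mallet_head 0.91 [252. 174.] [ 0.493  -0.3243]
pin_a 0.71 [148. 200.] [ 0.4693 -0.2493]
pin_a 0.58 [ 56. 219.] [ 0.4632 -0.1819]
```

View pics/w3.png

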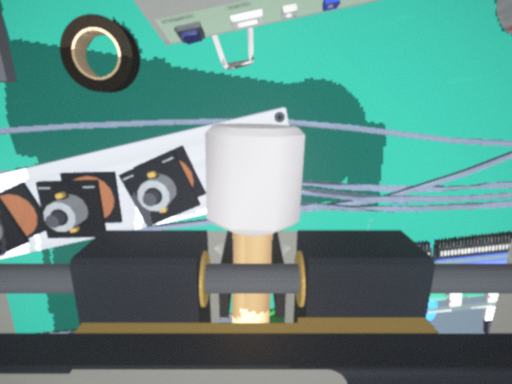

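The mallet is held square, with its head at (252,174) over mandrel 4. Now I'll press down.

```bash
python3 -m handwheel '[{"delta_pos":[0,0,-0.6],"dr":[0,0,0]},{"delta_pos":[0,0,-0.5],"dr":[0,0,0]},{"delta_pos":[0,0,-0.15],"dr":[0,0,0]},{"delta_pos":[0,0,-0.1],"dr":[0,0,0]},{"delta_pos":[0,0,-0.1],"dr":[0,0,0]},{"delta_pos":[0,0,0],"dr":[0,0,0]}]'
python3 -m handwheel '[{"delta_pos":[0,0,-0.1],"dr":[0,0,0]},{"delta_pos":[0,0,0],"dr":[0,0,0]}]'
python3 -m handwheel '[{"delta_pos":[0,0,-0.05],"dr":[0,0,0]},{"delta_pos":[0,0,0],"dr":[0,0,0]}]'
```

```text
t: 10.5
eef_pos: [0.4533, -0.3199, 0.1064]
ee_rot: [3.141, -0.001, -0.12]
force: [0.3, 0.1, -2.4]
width: 0.0193
gripper_force: 59.7
t: 10.7
eef_pos: [0.4536, -0.3199, 0.1034]
ee_rot: [3.141, -0.001, -0.12]
force: [0.3, -0.6, -0.2]
width: 0.0194
gripper_force: 59.7
t: 10.9
eef_pos: [0.4536, -0.3199, 0.1018]
ee_rot: [3.141, -0.001, -0.12]
force: [0.2, -1.6, -0.1]
width: 0.0193
gripper_force: 59.7
```

```bash
for i in 1 2; do python3 -m handwheel '[{"delta_pos":[0,0,-0.05],"dr":[0,0,0]},{"delta_pos":[0,0,0],"dr":[0,0,0]}]' | egrep 'eef|force: \['; done
```

```text
eef_pos: [0.4534, -0.32, 0.1012]
force: [-2.5, 0.4, 9.5]
eef_pos: [0.4531, -0.3201, 0.1008]
force: [-7.4, 3.5, 20.5]
```

```bash
python3 -m handwheel '[{"delta_pos":[0,0,0.8],"dr":[0,0,0]},{"delta_pos":[-0.15,0.8,0],"dr":[0,0,0]},{"delta_pos":[-0.15,0.85,0],"dr":[0,0,0]},{"delta_pos":[0,0.8,0],"dr":[0,0,0]},{"delta_pos":[0,0,-0.3],"dr":[0,0,0]},{"delta_pos":[0,0,-0.1],"dr":[0,0,0]},{"delta_pos":[0,0,-0.1],"dr":[0,0,0]},{"delta_pos":[0,0,-0.1],"dr":[0,0,0]},{"delta_pos":[0,0,0],"dr":[0,0,0]}]'
for i in 1 2 3; do python3 -m handwheel '[{"delta_pos":[0,0,-0.05],"dr":[0,0,0]},{"delta_pos":[0,0,0],"dr":[0,0,0]}]' | egrep 'eef|force: \['; done
```

```text
t: 12.2
eef_pos: [0.4441, -0.2466, 0.1041]
ee_rot: [-3.142, 0.0, -0.121]
force: [-0.4, 0.4, -2.0]
width: 0.019
gripper_force: 59.7
eef_pos: [0.4441, -0.2466, 0.103]
force: [-0.3, -0.4, -1.9]
eef_pos: [0.4441, -0.2465, 0.1016]
force: [-0.1, -0.7, -0.1]
eef_pos: [0.4439, -0.2466, 0.1011]
force: [-4.8, 0.7, 12.6]
```

```bash
python3 -m handwheel '[{"delta_pos":[0,0,-0.04],"dr":[0,0,0]},{"delta_pos":[0,0,0],"dr":[0,0,0]}]' | egrep 'eef|force: \['
python3 -m handwheel '[{"delta_pos":[0,0,0.8],"dr":[0,0,0]},{"delta_pos":[-0.1,0.8,0],"dr":[0,0,0]},{"delta_pos":[-0.15,0.8,0],"dr":[0,0,0]},{"delta_pos":[0,0.7,0],"dr":[0,0,0]},{"delta_pos":[0,0,-0.3],"dr":[0,0,0]},{"delta_pos":[0,0,-0.1],"dr":[0,0,0]},{"delta_pos":[0,0,-0.1],"dr":[0,0,0]},{"delta_pos":[0,0,-0.1],"dr":[0,0,0]},{"delta_pos":[0,0,0],"dr":[0,0,0]}]'
for i in 1 2 3 4; do python3 -m handwheel '[{"delta_pos":[0,0,-0.05],"dr":[0,0,0]},{"delta_pos":[0,0,0],"dr":[0,0,0]}]' | egrep 'eef|force: \['; done
```

```text
eef_pos: [0.4437, -0.2466, 0.1008]
force: [-9.1, 2.6, 22.3]
t: 13.9
eef_pos: [0.4366, -0.1775, 0.1045]
ee_rot: [3.142, 0.0, -0.121]
force: [0.4, -0.5, -1.9]
width: 0.0192
gripper_force: 59.7
eef_pos: [0.4366, -0.1776, 0.1034]
force: [-0.1, -0.9, 1.4]
eef_pos: [0.4367, -0.1775, 0.1019]
force: [0.7, -2.1, 0.3]
eef_pos: [0.4365, -0.1775, 0.1012]
force: [-4.1, -1.0, 11.5]
eef_pos: [0.4362, -0.1776, 0.1007]
force: [-10.7, 1.5, 24.2]
```

```bash
python3 -m handwheel '[{"delta_pos":[0,0,0.8],"dr":[0,0,0]},{"delta_pos":[-0.15,0.8,0],"dr":[0,0,0]},{"delta_pos":[-0.15,0.8,0],"dr":[0,0,0]},{"delta_pos":[0,0.8,0],"dr":[0,0,0]},{"delta_pos":[0,0,-0.3],"dr":[0,0,0]},{"delta_pos":[0,0,-0.1],"dr":[0,0,0]},{"delta_pos":[0,0,-0.1],"dr":[0,0,0]},{"delta_pos":[0,0,-0.1],"dr":[0,0,0]},{"delta_pos":[0,0,0],"dr":[0,0,0]}]'
for i in 1 2 3 4; do python3 -m handwheel '[{"delta_pos":[0,0,-0.05],"dr":[0,0,0]},{"delta_pos":[0,0,0],"dr":[0,0,0]}]' | egrep 'eef|force: \['; done
```

```text
t: 15.6
eef_pos: [0.4276, -0.1056, 0.1045]
ee_rot: [3.142, 0.0, -0.121]
force: [-0.4, 0.0, -2.9]
width: 0.0191
gripper_force: 59.9
eef_pos: [0.4275, -0.1056, 0.1033]
force: [0.1, 0.1, -1.3]
eef_pos: [0.4275, -0.1055, 0.1018]
force: [-0.3, -2.5, 1.1]
eef_pos: [0.4273, -0.1055, 0.1011]
force: [-4.9, -0.7, 13.6]
eef_pos: [0.4269, -0.1056, 0.1005]
force: [-11.4, 0.4, 28.3]
```

```bash
python3 -m handwheel '[{"delta_pos":[0,0,1],"dr":[0,0,0]},{"delta_pos":[0,0,1],"dr":[0,0,0]},{"delta_pos":[0,0,1],"dr":[0,0,0]},{"delta_pos":[0,0.5,0.5],"dr":[0,0,0]},{"delta_pos":[0,1,0],"dr":[0,0,0]},{"delta_pos":[0,1,0],"dr":[0,0,0]},{"delta_pos":[0,1,0],"dr":[0,0,0]},{"delta_pos":[0,0,0],"dr":[0,0,0]}]'
python3 - <<'E'
from h import *
a=grab_frame("side")[:,:,::-1][215:315,190:320];w=grab_frame("wrist")[:,:,::-1]
a=cv2.resize(a,(520,400),interpolation=cv2.INTER_CUBIC);w=cv2.resize(w[:200,:],(800,312),interpolation=cv2.INTER_CUBIC)[:,:]
cv2.imwrite("pics/w4.png",np.vstack([cv2.copyMakeBorder(a[:288],0,0,0,280,0),w]))
E
```

```text
t: 17.2
eef_pos: [0.4277, 0.0023, 0.2038]
ee_rot: [-3.141, -0.0, -0.117]
force: [0.5, -0.8, -1.7]
width: 0.0192
gripper_force: 60.0
```

View pics/w4.png

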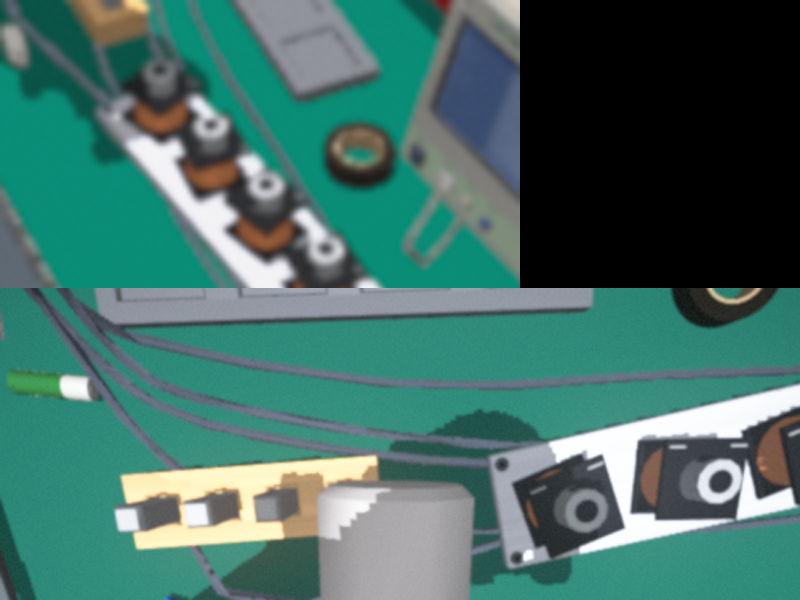

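The wrist and side views show that all four pins are flush and the dogs are drawn in, with four cores in the rack. Next I'll take the mallet to the tray.

```bash
python3 -m handwheel '[{"delta_pos":[0,1,0],"dr":[0,0,-8.3]},{"delta_pos":[0,1,0],"dr":[0,0,-8.3]},{"delta_pos":[0,1,0],"dr":[0,0,-8.3]},{"delta_pos":[0,1,0],"dr":[0,0,-8.3]},{"delta_pos":[0,1,0],"dr":[0,0,-8.3]},{"delta_pos":[0,1,0],"dr":[0,0,-8.3]},{"delta_pos":[0,1,0],"dr":[0,0,-8.3]},{"delta_pos":[0,1,0],"dr":[0,0,-8.3]},{"delta_pos":[0,1,0],"dr":[0,0,-8.3]},{"delta_pos":[0,1,0],"dr":[0,0,-8.3]}]' - - | head -3
python3 -m handwheel '[{"delta_pos":[-0.3,1,0.5],"dr":[0,0,0]},{"delta_pos":[-0.3,1,0.5],"dr":[0,0,0]},{"delta_pos":[-0.3,0.7,0],"dr":[0,0,0]},{"delta_pos":[0,0,0],"dr":[0,0,0]},{"delta_pos":[0,0,0],"dr":[0,0,0]}]'
python3 look.py tool_tray 0 mallet_head .2
python3 - <<'E'
from h import *
w=grab_frame("wrist")[:,:,::-1];cv2.imwrite("pics/w5.png",w)
w=grab_frame("side")[:,:,::-1]
for cam in("top","side"):
  grab_frame(cam)
  for r in mark_of(cam,"tool_tray"): print(cam,r,ray(cam,r['location'],0))
E
```

```text
t: 18.3
eef_pos: [0.4278, 0.3002, 0.2035]
ee_rot: [3.141, -0.0, -1.576]
t: 18.8
eef_pos: [0.4006, 0.3802, 0.2331]
ee_rot: [3.141, -0.001, -1.569]
force: [-0.8, -1.1, -2.2]
width: 0.0192
gripper_force: 60.0
tool_tray 0.72 [215. 194.] [0.4432 0.4103]
mallet_head 0.95 [251. 172.] [0.3997 0.3417]
top {'location': [151.7, 226.6], 'conf': 0.98} [0.44514754 0.41762482 0.        ]
side {'location': [169.1, 164.3], 'conf': 0.94} [ 4.47257474e-01  4.35429150e-01 -1.11022302e-16]
side {'location': [194.6, 226.4], 'conf': 0.75} [ 3.95317951e-01  3.71614623e-02 -1.11022302e-16]
```

View pics/w5.png

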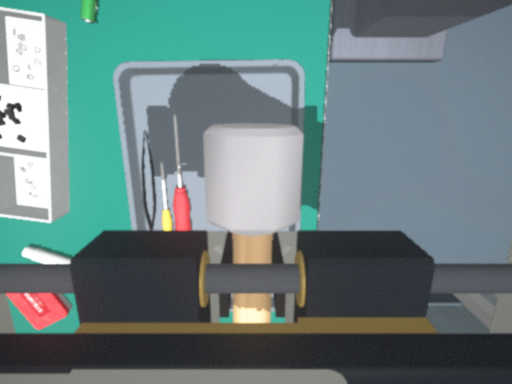

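```bash
python3 - <<'E'
from h import *
for p in [(120,90),(302,90),(134,200),(300,120),(210,65)]: print(p,ray("wrist",p,.02)[:2])
for p in [(189,395),(178,385),(298,392),(300,318),(182,316)]: print(p,ray("top",(p[0]/1.5625,p[1]/1.5625),.02)[:2])
print(ray("wrist",(185,210),.012),ray("wrist",(190,180),.01))
E
```

```text
(120, 90) [0.53756171 0.29251149]
(302, 90) [0.34640081 0.29221344]
(134, 200) [0.53491543 0.41320667]
(300, 120) [0.34718191 0.32293912]
(210, 65) [0.44221263 0.26789448]
(189, 395) [0.34106414 0.52597025]
(178, 385) [0.3652837  0.55488516]
(298, 392) [0.3510422  0.25702197]
(300, 318) [0.53497868 0.25885482]
(182, 316) [0.53774621 0.55643122]
[0.47850169 0.42800707 0.012     ] [0.47104626 0.39179501 0.01      ]
```

```bash
python3 -m handwheel '[{"delta_pos":[-0.2,1,-1],"dr":[0,0,0]},{"delta_pos":[0,0,-1],"dr":[0,0,0]},{"delta_pos":[0,0,-1],"dr":[0,0,0]},{"delta_pos":[0,0,-1],"dr":[0,0,0]},{"delta_pos":[0,0,-1],"dr":[0,0,0]},{"delta_pos":[0,0,-1],"dr":[0,0,0]},{"delta_pos":[0,0,-0.3],"dr":[0,0,0]},{"delta_pos":[0,0,-0.1],"dr":[0,0,0]},{"delta_pos":[0,0,-0.1],"dr":[0,0,0]},{"delta_pos":[0,0,0],"dr":[0,0,0]}]'
for i in 1 2 ; do python3 -m handwheel '[{"delta_pos":[0,0,-0.05],"dr":[0,0,0]},{"delta_pos":[0,0,0],"dr":[0,0,0]}]' | egrep 'eef|force: \['; done
```

```text
t: 20.25
eef_pos: [0.3949, 0.4116, 0.0399]
ee_rot: [-3.141, 0.002, -1.568]
force: [-0.2, 0.7, -3.0]
width: 0.0193
gripper_force: 60.0
eef_pos: [0.3947, 0.4113, 0.0381]
force: [-0.0, 0.2, -3.6]
eef_pos: [0.3948, 0.4116, 0.0372]
force: [-2.9, -0.8, 7.4]
```

```bash
python3 -m handwheel '[{"delta_pos":[0,0,0],"dr":[0,0,0]},{"delta_pos":[0,0,0],"dr":[0,0,0]},{"delta_pos":[0,0,0.5],"dr":[0,0,0]},{"delta_pos":[0,0,1],"dr":[0,0,0]},{"delta_pos":[0,0,1],"dr":[0,0,0]},{"delta_pos":[0.5,0,1],"dr":[0,0,0]},{"delta_pos":[0.5,-1,1],"dr":[0,0,0]},{"delta_pos":[0.5,-1,1],"dr":[0,0,0]},{"delta_pos":[0.5,-1,1],"dr":[0,0,0]},{"delta_pos":[0.5,-1,1],"dr":[0,0,0]}]' 0.1 30 
python3 -m handwheel '[{"delta_pos":[0.5,-1,1],"dr":[0,0,0]},{"delta_pos":[0.5,-1,0.5],"dr":[0,0,0]},{"delta_pos":[0.5,-1,0],"dr":[0,0,0]},{"delta_pos":[0,-1,0],"dr":[0,0,0]},{"delta_pos":[0,-1,0],"dr":[0,0,0]},{"delta_pos":[0,0,0],"dr":[0,0,0]},{"delta_pos":[0,0,0],"dr":[0,0,0]}]'
python3 look.py core_1_mid .041 pallet 0 core_rack 0 pin_a .068 coil_a_mid .034
python3 - <<'E'
from h import *
w=grab_frame("wrist")[:,:,::-1];cv2.imwrite("pics/w6.png",cv2.resize(w,(800,600)))
grab_frame("top")
for n in("pallet","core_rack","core_1_mid","mallet_head","mallet_butt","mallet_grip"):
  for r in mark_of("top",n):
    if r['conf']>.4:print(n,r,ray("top",r['location'],Z[n]))
E
```

```text
t: 21.65
eef_pos: [0.4698, 0.2895, 0.2623]
ee_rot: [-3.141, 0.0, -1.568]
force: [1.2, 0.1, -1.0]
width: 0.0397
gripper_force: 0.0
t: 22.35
eef_pos: [0.5146, 0.1402, 0.3061]
ee_rot: [-3.141, 0.0, -1.57]
force: [0.8, 0.3, -0.9]
width: 0.0397
gripper_force: 0.0
core_1_mid 0.61 [284.  71.] [0.4744 0.0284]
pallet 0.76 [169.  58.] [0.6203 0.0092]
core_rack 0.63 [278. 114.] [0.4783 0.0796]
core_rack 0.52 [293. 327.] [0.4454 0.4187]
pin_a 0.39 [283. 103.] [0.4779 0.0648]
pallet {'location': [255.1, 183.2], 'conf': 0.72} [0.62175917 0.01352793 0.        ]
core_rack {'location': [235.4, 218.1], 'conf': 0.83} [0.48149006 0.08922037 0.        ]
core_1_mid {'location': [250.5, 217.5], 'conf': 0.6} [0.47930424 0.02839351 0.041     ]
mallet_head {'location': [163.3, 233.2], 'conf': 0.47} [0.41775483 0.36553398 0.022     ]
mallet_grip {'location': [154.4, 233.9], 'conf': 0.47} [0.41473627 0.39995892 0.022     ]
```

View pics/w6.png

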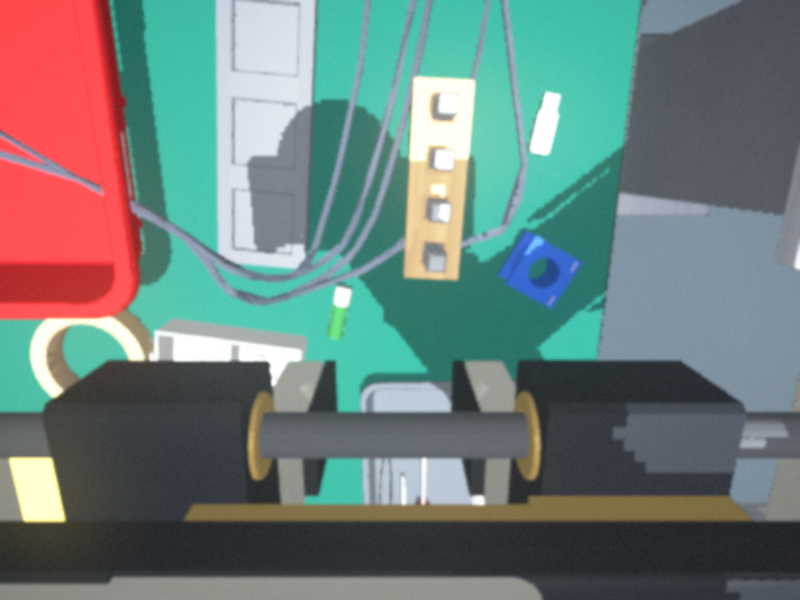

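```bash
python3 - <<'E'
from h import *
k=1.5625
f=lambda p,z,c="wrist":print(p,z,np.round(ray(c,(p[0]/k,p[1]/k),z)[:2],4))
print("pallet corners");f((218,262),.012);f((303,267),.012);f((220,2),.012);f((315,2),.012)
print("nests");
for p in[(232,188),(305,192),(233,97),(300,97),(233,165),(301,168),(233,2),(299,2),(235,250),(232,72),(298,74)]:f(p,.010)
print("top pallet corners")
for p in[(343,297),(456,306),(459,277),(344,268)]:f(p,.012,"top")
print("tote");
for z in(0,.05,.08,.1):f((130,290),z);f((135,310),z);f((410,258),z,"side");f((425,290),z,"side");f((478,340),z,"side")
print("rack corners")
for p in[(414,77),(475,79),(404,278),(459,280)]:f(p,.026)
print("core tops")
for p in[(447,104),(443,158),(440,210),(436,256)]:f(p,.071)
print("blue", );f((540,268),.036)
E
```

```text
pallet corners
(218, 262) 0.012 [0.6671 0.1515]
(303, 267) 0.012 [0.5925 0.1558]
(220, 2) 0.012 [ 0.6464 -0.0514]
(315, 2) 0.012 [ 0.5734 -0.0516]
nests
(232, 188) 0.01 [0.6499 0.088 ]
(305, 192) 0.01 [0.5881 0.0912]
(233, 97) 0.01 [0.6429 0.0162]
(300, 97) 0.01 [0.5886 0.0161]
(233, 165) 0.01 [0.6474 0.0692]
(301, 168) 0.01 [0.5905 0.0715]
(233, 2) 0.01 [ 0.637 -0.052]
(299, 2) 0.01 [ 0.5861 -0.0521]
(235, 250) 0.01 [0.6519 0.1411]
(232, 72) 0.01 [ 0.6421 -0.0024]
(298, 74) 0.01 [ 0.5894 -0.001 ]
top pallet corners
(343, 297) 0.012 [0.5907 0.1533]
(456, 306) 0.012 [ 0.5698 -0.1316]
(459, 277) 0.012 [ 0.6443 -0.1394]
(344, 268) 0.012 [0.6657 0.1527]
tote
(130, 290) 0 [0.7546 0.1801]
(135, 310) 0 [0.7527 0.1993]
(410, 258) 0 [0.7851 0.2499]
(425, 290) 0 [0.7478 0.1108]
(478, 340) 0 [ 0.7571 -0.1052]
(130, 290) 0.05 [0.7275 0.1673]
(135, 310) 0.05 [0.7259 0.1843]
(410, 258) 0.05 [0.7473 0.1869]
(425, 290) 0.05 [0.7119 0.0551]
(478, 340) 0.05 [ 0.7207 -0.1494]
(130, 290) 0.08 [0.7113 0.1597]
(135, 310) 0.08 [0.7097 0.1754]
(410, 258) 0.08 [0.7245 0.1491]
(425, 290) 0.08 [0.6904 0.0218]
(478, 340) 0.08 [ 0.6989 -0.1759]
(130, 290) 0.1 [0.7005 0.1545]
(135, 310) 0.1 [0.699  0.1694]
(410, 258) 0.1 [0.7094 0.1239]
(425, 290) 0.1 [ 6.76e-01 -5.00e-04]
(478, 340) 0.1 [ 0.6843 -0.1936]
rack corners
(414, 77) 0.026 [0.4972 0.0034]
(475, 79) 0.026 [0.45   0.0047]
(404, 278) 0.026 [0.5036 0.1624]
(459, 280) 0.026 [0.4563 0.164 ]
core tops
(447, 104) 0.071 [0.4756 0.0274]
(443, 158) 0.071 [0.4773 0.0636]
(440, 210) 0.071 [0.4785 0.1005]
(436, 256) 0.071 [0.4805 0.1349]
blue
(540, 268) 0.036 [0.3904 0.1513]
```

```bash
python3 -m handwheel '[{"delta_pos":[-0.3,-1,-0.3],"dr":[0,0,3]},{"delta_pos":[-0.3,-1,-0.3],"dr":[0,0,4]},{"delta_pos":[-0.3,-1,-0.3],"dr":[0,0,4]},{"delta_pos":[-0.3,-1,-0.3],"dr":[0,0,4]},{"delta_pos":[-0.3,-1,-0.3],"dr":[0,0,4]},{"delta_pos":[-0.3,-1,-0.3],"dr":[0,0,0]},{"delta_pos":[-0.3,-1,-0.3],"dr":[0,0,0]},{"delta_pos":[0,-1,-0.4],"dr":[0,0,0]},{"delta_pos":[0,-0.3,-0.8],"dr":[0,0,0]},{"delta_pos":[0,0,0],"dr":[0,0,0]}]' -0.41 30 
python3 look.py pin_a .068 coil_a_mid .034 winding_plate 0
python3 - <<'E'
from h import *
w=grab_frame("wrist")[:,:,::-1];t=grab_frame("top")[:,:,::-1][195:260,110:250]
t=cv2.resize(t,(420,195),interpolation=cv2.INTER_CUBIC)
cv2.imwrite("pics/w7.png",np.vstack([w,cv2.copyMakeBorder(t,0,0,0,92,0)]))
E
```

```text
t: 24.05
eef_pos: [0.4495, -0.1094, 0.2044]
ee_rot: [3.137, 0.001, -1.24]
force: [0.0, -0.2, -0.1]
width: 0.0615
gripper_force: 0.0
coil_a_mid 0.36 [184. 293.] [0.4769 0.0342]
winding_plate 0.6 [268.  71.] [ 0.4658 -0.215 ]
```

View pics/w7.png

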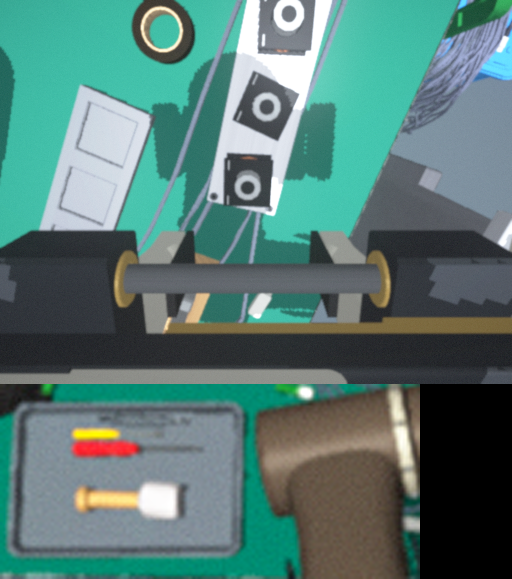

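The wrist view shows coil 1's flange square with the image at (248,187), pin 2 at (267,107) and pin 3 at (289,14). In the top crop the mallet lies flat in the free half of the tray.

```bash
python3 - <<'E'
from h import *
P=[ray("wrist",p,.068)[:2] for p in [(247.5,187),(267,107),(289,14)]];print(np.round(P,4), np.diff(P,axis=0))
# coil1 flange corners z .052 and pallet corners
for p in [(226,155),(272,154),(274,206),(224,205)]: print(np.round(ray("wrist",p,.052)[:2],4))
# detect circles for refinement
im=cv2.cvtColor(grab_frame("wrist"),cv2.COLOR_RGB2GRAY)
c=cv2.HoughCircles(cv2.resize(im,None,fx=3,fy=3,interpolation=cv2.INTER_CUBIC)[:690,600:960],cv2.HOUGH_GRADIENT,1,60,param1=120,param2=25,minRadius=20,maxRadius=60)
for x,y,r in (c[0] if c is not None else []): u=((x+600)/3,y/3);print(np.round(u),r/3,np.round(ray("wrist",u,.068)[:2],4))
s=get_state();print(s['eef_pos'],s['ee_rot'])
E
```

```text
[[ 0.4551 -0.1083]
 [ 0.4622 -0.1795]
 [ 0.4699 -0.2511]] [[ 0.00710526 -0.07120787]
 [ 0.00765318 -0.07157752]]
[ 0.4828 -0.1267]
[ 0.4428 -0.1416]
[ 0.4235 -0.0947]
[ 0.4696 -0.0798]
[266. 106.] 14.099999 [ 0.4626 -0.1798]
[248. 187.] 12.933333 [ 0.455  -0.1085]
[289.  15.] 15.333333 [ 0.4696 -0.2505]
[ 0.45212221 -0.10752819  0.20773818] [-3.14011109e+00 -3.37666496e-04 -1.23570225e+00]
```

```bash
python3 -m handwheel '[{"delta_pos":[0.1,-0.03,-1],"dr":[0,0,0]},{"delta_pos":[0,0,-1],"dr":[0,0,0]},{"delta_pos":[0,0,-1],"dr":[0,0,0]},{"delta_pos":[0,0,-1],"dr":[0,0,0]},{"delta_pos":[0,0,-1],"dr":[0,0,0]},{"delta_pos":[0,0,-0.45],"dr":[0,0,0]},{"delta_pos":[0,0,0],"dr":[0,0,0]},{"delta_pos":[0,0,0],"dr":[0,0,0]}]' -0.41 30
python3 -m handwheel '[{"delta_pos":[0,0,0],"dr":[0,0,0]},{"delta_pos":[0,0,0],"dr":[0,0,0]},{"delta_pos":[0,0,0],"dr":[0,0,0]},{"delta_pos":[0,0,0],"dr":[0,0,0]},{"delta_pos":[0,0,0],"dr":[0,0,0]}]' 1 30
```

```text
t: 25.2
eef_pos: [0.4552, -0.1087, 0.0439]
ee_rot: [-3.141, -0.0, -1.236]
force: [-0.1, -0.7, 0.4]
width: 0.0621
gripper_force: 0.0
t: 25.7
eef_pos: [0.4563, -0.1087, 0.0444]
ee_rot: [-3.138, -0.001, -1.236]
force: [1.6, 2.5, 7.2]
width: 0.0451
gripper_force: 29.9
```

```bash
python3 -m handwheel '[{"delta_pos":[0,0,0.3],"dr":[0,0,0]},{"delta_pos":[0,0,0.4],"dr":[0,0,0]},{"delta_pos":[0,0,0.4],"dr":[0,0,0]}]'
python3 -m handwheel '[{"delta_pos":[0,0,0.5],"dr":[0,0,0]},{"delta_pos":[0,0,0.6],"dr":[0,0,0]},{"delta_pos":[0,0,0.8],"dr":[0,0,0]},{"delta_pos":[0,0,0.8],"dr":[0,0,0]},{"delta_pos":[0,0,0],"dr":[0,0,0]}]'
```

```text
t: 26.0
eef_pos: [0.456, -0.1086, 0.0769]
ee_rot: [-3.139, -0.0, -1.237]
force: [7.0, 2.8, -5.7]
width: 0.0452
gripper_force: 29.9
t: 26.5
eef_pos: [0.4556, -0.1091, 0.1601]
ee_rot: [-3.138, -0.001, -1.237]
force: [1.8, -0.1, -1.6]
width: 0.0453
gripper_force: 29.9
```

```bash
python3 -m handwheel '[{"delta_pos":[0.7,0.95,0],"dr":[0,0,8.3]},{"delta_pos":[0.7,0.95,0],"dr":[0,0,8.3]},{"delta_pos":[0.7,0.95,0],"dr":[0,0,8.3]},{"delta_pos":[0.7,0.95,0],"dr":[0,0,8.3]},{"delta_pos":[0.7,0.95,0],"dr":[0,0,8.3]},{"delta_pos":[0.7,0.95,0],"dr":[0,0,8.3]},{"delta_pos":[0.7,0.9,0],"dr":[0,0,8.3]},{"delta_pos":[0.8,0.9,0],"dr":[0,0,8.3]},{"delta_pos":[0,0,0],"dr":[0,0,0]},{"delta_pos":[0,0,0],"dr":[0,0,0]}]'
python3 - <<'E'
from h import *
w=grab_frame("wrist")[:,:,::-1];cv2.imwrite("pics/w8.png",cv2.resize(w[60:384],(800,506),interpolation=cv2.INTER_CUBIC))
print(repr(calibration("wrist")))
import pickle;pickle.dump(calibration("wrist"),open("c8.pkl","wb"))
E
```

```text
t: 27.5
eef_pos: [0.6246, 0.1161, 0.1555]
ee_rot: [3.14, 0.003, -0.078]
force: [-0.9, 0.4, -0.6]
width: 0.0452
gripper_force: 29.9
{'fx': 319.84570382683177, 'fy': 319.84570382683177, 'cx': 251.82977005412704, 'cy': 195.03918805923402, 'extrinsics': array([[-0.07934994, -0.99684601,  0.00126856,  0.16400217],
       [-0.95731249,  0.07655774,  0.27873231,  0.57690253],
       [-0.27795031,  0.02090298, -0.960368  ,  0.47505112],
       [ 0.        ,  0.        ,  0.        ,  1.        ]])}
```

View pics/w8.png

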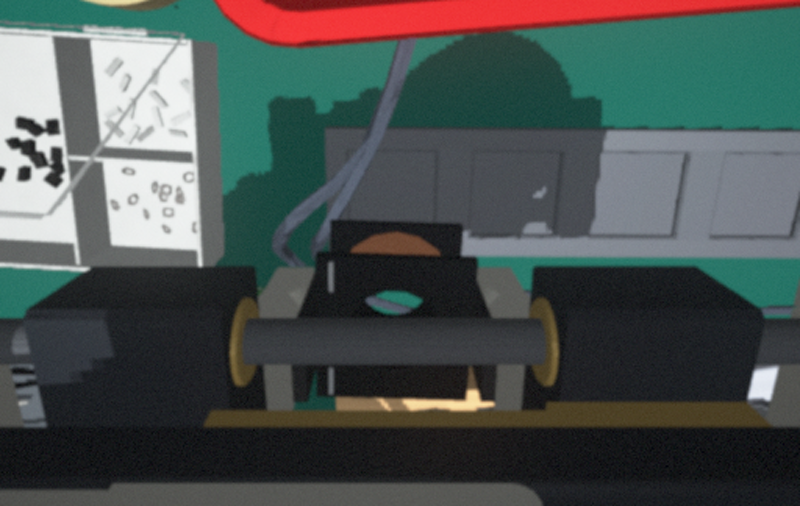

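The pallet is square with the image and the tool yaw fits. A cable seems to hang over the +y end nest near (360,150), so I'll triangulate its height.

```bash
python3 - <<'E'
from h import *
import pickle
k=1.5625
c8=pickle.load(open("c8.pkl","rb"))
# w6 calibration: rebuild relative to tool pose
def pose(x,y,z,yaw):
    T=np.eye(4);c,s=np.cos(yaw),np.sin(yaw);T[:3,:3]=np.array([[c,-s,0],[s,c,0],[0,0,1]])@np.diag([1,-1,-1]);T[:3,3]=x,y,z;return T
A=np.array(c8['extrinsics'])@pose(.6246,.1161,.1555,-.078)
c6=dict(c8);c6['extrinsics']=A@np.linalg.inv(pose(.5146,.1402,.3061,-1.57))
c1=dict(c8);c1['extrinsics']=A@np.linalg.inv(pose(.4246,.0383,.3507,-.001))
for p in [(405,45),(380,125),(350,175),(318,210),(285,240)]:
  for h in(0,.02,.04,.06,.08,.1):
    w=ray("wrist",(p[0]/k,60+p[1]/k),h,c8);print(p,h,np.round(w[:2],3),"w6:",np.round(np.array(proj("w",w,c6))*k),"w1",np.round(proj("w",w,c1)))
for n,p in {"pal_left_edge":[327,130],"corner":[327,215],"n1":(348,150),"n1r":(437,150),"n1b":(348,222),"n2":(472,150),"n2r":(562,152),"n2b":(470,236),"n2br":(555,236),"n3tl":(595,152),"n3tr":(688,153),"n3br":(678,236),"n4tl":(725,152),"n4bl":(710,238)}.items():
  print(n,np.round(ray("wrist",(p[0]/k,60+p[1]/k),.012,c8)[:2],4))
E
```

```text
(405, 45) 0 [0.708 0.102] w6: [171. 201.] w1 [201. -68.]
(405, 45) 0.02 [0.707 0.102] w6: [162. 203.] w1 [198. -75.]
(405, 45) 0.04 [0.707 0.103] w6: [151. 206.] w1 [195. -84.]
(405, 45) 0.06 [0.706 0.103] w6: [140. 209.] w1 [191. -93.]
(405, 45) 0.08 [0.705 0.104] w6: [128. 213.] w1 [ 188. -103.]
(405, 45) 0.1 [0.704 0.104] w6: [114. 216.] w1 [ 183. -115.]
(380, 125) 0 [0.665 0.12 ] w6: [222. 221.] w1 [189. -29.]
(380, 125) 0.02 [0.667 0.119] w6: [212. 223.] w1 [186. -37.]
(380, 125) 0.04 [0.669 0.118] w6: [200. 226.] w1 [184. -46.]
(380, 125) 0.06 [0.671 0.117] w6: [188. 228.] w1 [181. -56.]
(380, 125) 0.08 [0.674 0.117] w6: [174. 231.] w1 [177. -67.]
(380, 125) 0.1 [0.676 0.116] w6: [158. 234.] w1 [173. -80.]
(350, 175) 0 [0.636 0.14 ] w6: [256. 244.] w1 [175.  -5.]
(350, 175) 0.02 [0.641 0.138] w6: [245. 246.] w1 [173. -13.]
(350, 175) 0.04 [0.645 0.136] w6: [233. 247.] w1 [170. -23.]
(350, 175) 0.06 [0.649 0.134] w6: [219. 249.] w1 [168. -33.]
(350, 175) 0.08 [0.653 0.132] w6: [204. 251.] w1 [165. -45.]
(350, 175) 0.1 [0.657 0.13 ] w6: [188. 253.] w1 [161. -58.]
(318, 210) 0 [0.
[... 314 characters left out ...]
 w6: [209. 273.] w1 [149. -43.]
(285, 240) 0 [0.598 0.185] w6: [301. 293.] w1 [144.  27.]
(285, 240) 0.02 [0.605 0.18 ] w6: [289. 293.] w1 [143.  18.]
(285, 240) 0.04 [0.612 0.175] w6: [276. 293.] w1 [141.   8.]
(285, 240) 0.06 [0.619 0.17 ] w6: [262. 293.] w1 [140.  -4.]
(285, 240) 0.08 [0.625 0.164] w6: [245. 294.] w1 [138. -16.]
(285, 240) 0.1 [0.632 0.159] w6: [228. 294.] w1 [135. -30.]
pal_left_edge [0.6657 0.1491]
corner [0.616  0.1549]
n1 [0.6535 0.1385]
n1r [0.6495 0.088 ]
n1b [0.6107 0.143 ]
n2 [0.6479 0.0681]
n2r [0.6426 0.0169]
n2b [0.5962 0.0711]
n2br [0.5921 0.0203]
n3tl [ 0.6411 -0.0019]
n3tr [ 0.6363 -0.0549]
n3br [ 0.5862 -0.0532]
n4tl [ 0.6352 -0.0759]
n4bl [ 0.5834 -0.0724]
```

```bash
python3 - <<'E'
import cv2,numpy as np
a=cv2.imread("pics/w1.png")[0:170,100:420];a=cv2.resize(a,(800,425),interpolation=cv2.INTER_CUBIC)
cv2.imwrite("pics/w1z.png",a)
E
```

```text
(no output)
```

View pics/w1z.png

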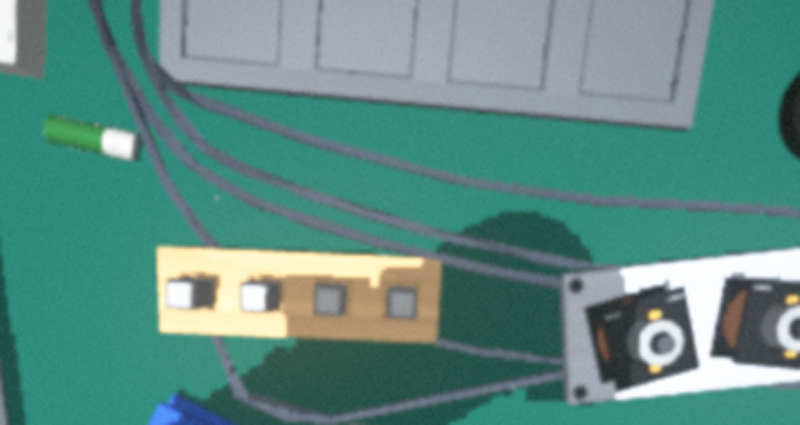

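```bash
python3 - <<'E'
from h import *
import pickle
k=1.5625
c8=pickle.load(open("c8.pkl","rb"))
for p,z in [((332,258),.1635),((476,258),.1635),((315,396),.1635),((468,397),.1635),((332,222),.1275),((462,225),.1275)]:
  print(p,np.round(ray("wrist",(p[0]/k,60+p[1]/k),z,c8)[:2],4))
print(get_state()['eef_pos'],get_state()['ee_rot'])
E
```

```text
(332, 258) [0.6468 0.1306]
(476, 258) [0.6436 0.0901]
(315, 396) [0.6021 0.141 ]
(468, 397) [0.598  0.0941]
(332, 222) [0.6465 0.1349]
(462, 225) [0.6417 0.0894]
[0.6243752  0.11551858 0.15593548] [ 3.14040348e+00  2.73003978e-03 -7.91599239e-02]
```

```bash
python3 -m handwheel '[{"delta_pos":[-0.1,-1,0],"dr":[0,0,-0.3]},{"delta_pos":[-0.1,-1,0],"dr":[0,0,0]},{"delta_pos":[-0.1,-1,0],"dr":[0,0,0]},{"delta_pos":[-0.1,-1,0],"dr":[0,0,0]},{"delta_pos":[-0.1,-1,0],"dr":[0,0,0]},{"delta_pos":[0,-1,-0.5],"dr":[0,0,0]},{"delta_pos":[0,-1,-0.7],"dr":[0,0,0]},{"delta_pos":[0,-0.12,-1],"dr":[0,0,0]},{"delta_pos":[0,0,-1],"dr":[0,0,0]},{"delta_pos":[0,0,0],"dr":[0,0,0]}]'
python3 -m handwheel '[{"delta_pos":[0,0,-0.2],"dr":[0,0,0]},{"delta_pos":[0,0,-0.15],"dr":[0,0,0]},{"delta_pos":[0,0,-0.1],"dr":[0,0,0]},{"delta_pos":[0,0,0],"dr":[0,0,0]}]'
```

```text
t: 28.55
eef_pos: [0.6062, -0.099, 0.0574]
ee_rot: [3.141, 0.008, -0.087]
force: [-1.0, 0.3, -1.2]
width: 0.0453
gripper_force: 29.9
t: 28.95
eef_pos: [0.6107, -0.0974, 0.0484]
ee_rot: [-3.141, -0.001, -0.083]
force: [-0.4, -0.2, -1.0]
width: 0.0456
gripper_force: 29.9
```

```bash
python3 -m handwheel '[{"delta_pos":[-0.04,-0.02,-0.15],"dr":[0,0,0]},{"delta_pos":[0,0,-0.1],"dr":[0,0,0]},{"delta_pos":[0,0,-0.05],"dr":[0,0,0]},{"delta_pos":[0,0,0],"dr":[0,0,0]}]'
python3 -m handwheel '[{"delta_pos":[0,0,-0.06],"dr":[0,0,0]},{"delta_pos":[0,0,0],"dr":[0,0,0]}]'
```

```text
t: 29.35
eef_pos: [0.6091, -0.0983, 0.0386]
ee_rot: [3.141, 0.001, -0.083]
force: [1.0, 1.3, -0.8]
width: 0.0454
gripper_force: 29.9
t: 29.55
eef_pos: [0.6093, -0.0983, 0.0369]
ee_rot: [3.142, 0.0, -0.083]
force: [-0.0, 0.1, -1.5]
width: 0.0457
gripper_force: 29.9
```

```bash
python3 -m handwheel '[{"delta_pos":[0,0,-0.03],"dr":[0,0,0]},{"delta_pos":[0,0,0],"dr":[0,0,0]}]' | grep force:
python3 -m handwheel '[{"delta_pos":[0,0,0],"dr":[0,0,0]},{"delta_pos":[0,0,0],"dr":[0,0,0]},{"delta_pos":[0,0,0.5],"dr":[0,0,0]},{"delta_pos":[0,0,0.8],"dr":[0,0,0]},{"delta_pos":[0,0,1],"dr":[0,0,0]},{"delta_pos":[0,0,1],"dr":[0,0,0]},{"delta_pos":[-0.5,-0.3,0.7],"dr":[0,0,-8.3]},{"delta_pos":[-0.5,-0.3,0],"dr":[0,0,-8.3]},{"delta_pos":[-0.5,-0.3,0],"dr":[0,0,-8.3]},{"delta_pos":[-0.5,-0.3,0],"dr":[0,0,-8.3]}]' -0.25 | egrep 'pos|rot|width'
python3 -m handwheel '[{"delta_pos":[-0.5,-0.3,0],"dr":[0,0,-8.3]},{"delta_pos":[-0.5,-0.3,0],"dr":[0,0,-8.3]},{"delta_pos":[-0.5,-0.3,0],"dr":[0,0,-8.3]},{"delta_pos":[-0.5,-0.3,0],"dr":[0,0,-8.3]},{"delta_pos":[-0.5,-0.2,0],"dr":[0,0,-8.3]},{"delta_pos":[-0.4,-0.2,0],"dr":[0,0,-8.3]},{"delta_pos":[0,0,0],"dr":[0,0,-6.7]},{"delta_pos":[0,0,0],"dr":[0,0,0]},{"delta_pos":[0,0,0],"dr":[0,0,0]}]' -0.41
python3 - <<'E'
from h import *
for cam in ("side","top"):
  grab_frame(cam)
  for r in mark_of(cam,"coil_a_mid"): print(cam,r['conf'],ray(cam,r['location'],.026))
w=grab_frame("wrist")[:,:,::-1];s=grab_frame("side")[:,:,::-1][150:280,180:340]
cv2.imwrite("pics/w9.png",np.hstack([w[:300,:400],cv2.resize(s,(369,300),interpolation=cv2.INTER_CUBIC)]))
E
```

```text
force: [-1.0, -0.5, 2.3]
gripper_force: 29.8
eef_pos: [0.5488, -0.1345, 0.1564]
ee_rot: [-3.141, -0.0, -0.669]
width: 0.055
t: 31.65
eef_pos: [0.4626, -0.1823, 0.1563]
ee_rot: [-3.141, -0.0, -1.645]
force: [0.5, 0.1, -0.1]
width: 0.0615
gripper_force: 0.0
side 0.84 [ 0.47797283 -0.32344329  0.026     ]
top 0.56 [ 0.4717046 -0.2300858  0.026    ]
top 0.43 [ 0.48376672 -0.3285682   0.026     ]
```

View pics/w9.png

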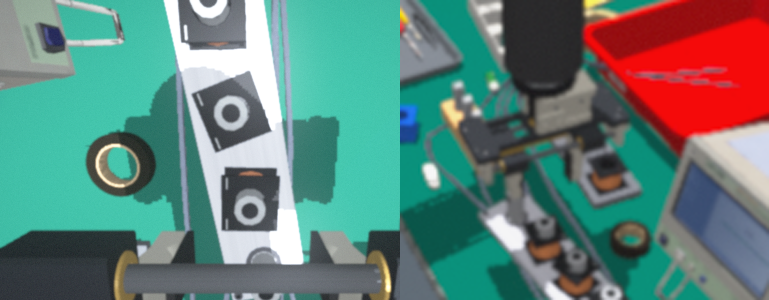

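Coil 1 is seated in the end nest. Coil 2 is at (250,208), square with the tool, and coil 3 is at (231,113). I'll pick coil 2.

```bash
python3 -c "
from h import *
for p in [(250,208),(231,113)]: print(ray('wrist',p,.068))"
python3 -m handwheel '[{"delta_pos":[0,0.08,-1],"dr":[0,0,0]},{"delta_pos":[0,0,-1],"dr":[0,0,0]},{"delta_pos":[0,0,-1],"dr":[0,0,0]},{"delta_pos":[0,0,-0.75],"dr":[0,0,0]},{"delta_pos":[0,0,0],"dr":[0,0,0]},{"delta_pos":[0,0,0],"dr":[0,0,0]}]' -0.41 30 | egrep 'pos|force:'
python3 -m handwheel '[{"delta_pos":[0,0,0],"dr":[0,0,0]},{"delta_pos":[0,0,0],"dr":[0,0,0]},{"delta_pos":[0,0,0],"dr":[0,0,0]},{"delta_pos":[0,0,0],"dr":[0,0,0]},{"delta_pos":[0,0,0],"dr":[0,0,0]}]' 1 30
python3 -m handwheel '[{"delta_pos":[0,0,0.3],"dr":[0,0,0]},{"delta_pos":[0,0,0.4],"dr":[0,0,0]},{"delta_pos":[0,0,0.4],"dr":[0,0,0]},{"delta_pos":[0,0,0.5],"dr":[0,0,0]},{"delta_pos":[0,0,0.6],"dr":[0,0,0]},{"delta_pos":[0,0,0.8],"dr":[0,0,0]},{"delta_pos":[0,0,0.8],"dr":[0,0,0]},{"delta_pos":[0,0,0],"dr":[0,0,0]}]'
```

```text
[ 0.46226545 -0.18166199  0.068     ]
[ 0.46990483 -0.25137797  0.068     ]
eef_pos: [0.4625, -0.1799, 0.0438]
force: [0.9, -0.8, 0.4]
gripper_force: 0.0
t: 33.05
eef_pos: [0.4636, -0.1799, 0.0448]
ee_rot: [-3.139, -0.0, -1.648]
force: [0.4, 1.3, 7.4]
width: 0.0452
gripper_force: 30.0
t: 33.85
eef_pos: [0.4637, -0.1801, 0.161]
ee_rot: [-3.137, -0.0, -1.648]
force: [1.3, 0.5, -1.8]
width: 0.045
gripper_force: 30.0
```

```bash
python3 -m handwheel '[{"delta_pos":[0.5,0.5,0],"dr":[0,0,8.2]},{"delta_pos":[0.5,0.5,0],"dr":[0,0,8.2]},{"delta_pos":[0.5,0.5,0],"dr":[0,0,8.2]},{"delta_pos":[0.5,0.5,0],"dr":[0,0,8.2]},{"delta_pos":[0.5,0.5,0],"dr":[0,0,8.2]},{"delta_pos":[0.5,0.5,0],"dr":[0,0,8.2]},{"delta_pos":[0.5,0.5,0],"dr":[0,0,8.2]},{"delta_pos":[0.5,0.5,0],"dr":[0,0,8.2]},{"delta_pos":[0.5,0.5,0],"dr":[0,0,8.2]},{"delta_pos":[0.5,0.6,0],"dr":[0,0,8.2]}]' >/dev/null
python3 -m handwheel '[{"delta_pos":[0,0,-0.7],"dr":[0,0,7.6]},{"delta_pos":[0,0,-1],"dr":[0,0,0]},{"delta_pos":[0,0,-1],"dr":[0,0,0]},{"delta_pos":[0,0,-0.7],"dr":[0,0,0]},{"delta_pos":[0,0,0],"dr":[0,0,0]},{"delta_pos":[0,0,0],"dr":[0,0,0]}]'
```

```text
t: 35.45
eef_pos: [0.612, -0.027, 0.0555]
ee_rot: [3.141, 0.001, -0.085]
force: [-0.2, 0.1, -0.4]
width: 0.0455
gripper_force: 30.0
```

```bash
python3 -m handwheel '[{"delta_pos":[0.1,0.01,-0.1],"dr":[0,0,0]},{"delta_pos":[0,0,-0.2],"dr":[0,0,0]},{"delta_pos":[0,0,-0.15],"dr":[0,0,0]},{"delta_pos":[0,0,-0.1],"dr":[0,0,0]},{"delta_pos":[0,0,0],"dr":[0,0,0]}]' | egrep 'pos|force:'
python3 -m handwheel '[{"delta_pos":[0,0,-0.06],"dr":[0,0,0]},{"delta_pos":[0,0,0],"dr":[0,0,0]}]'| egrep 'pos|force:'
python3 -m handwheel '[{"delta_pos":[0,0,-0.03],"dr":[0,0,0]},{"delta_pos":[0,0,0],"dr":[0,0,0]}]'| egrep 'pos|force:'
```

```text
eef_pos: [0.6149, -0.0266, 0.0387]
force: [0.1, -0.8, -1.6]
gripper_force: 30.0
eef_pos: [0.6153, -0.0265, 0.0372]
force: [0.2, 0.2, -2.4]
gripper_force: 30.0
eef_pos: [0.6155, -0.0266, 0.037]
force: [-1.7, 0.5, 2.1]
gripper_force: 30.0
```

```bash
python3 -m handwheel '[{"delta_pos":[0,0,0],"dr":[0,0,0]},{"delta_pos":[0,0,0],"dr":[0,0,0]},{"delta_pos":[0,0,0.4],"dr":[0,0,0]},{"delta_pos":[0,0,0.8],"dr":[0,0,0]},{"delta_pos":[0,0,1],"dr":[0,0,0]},{"delta_pos":[0,0,1],"dr":[0,0,0]},{"delta_pos":[-0.6,-0.7,0.7],"dr":[0,0,-8]},{"delta_pos":[-0.6,-0.7,0],"dr":[0,0,-8]},{"delta_pos":[-0.6,-0.7,0],"dr":[0,0,-8]},{"delta_pos":[-0.6,-0.7,0],"dr":[0,0,-8]}]' -0.16 | egrep 'pos|rot|width'
python3 -m handwheel '[{"delta_pos":[-0.6,-0.7,0],"dr":[0,0,-8]},{"delta_pos":[-0.6,-0.7,0],"dr":[0,0,-8]},{"delta_pos":[-0.6,-0.7,0],"dr":[0,0,-8]},{"delta_pos":[-0.6,-0.7,0],"dr":[0,0,-8]},{"delta_pos":[0,-0.9,0],"dr":[0,0,-8]},{"delta_pos":[0,-0.9,0],"dr":[0,0,0]},{"delta_pos":[0,0,0],"dr":[0,0,0]},{"delta_pos":[0,0,0],"dr":[0,0,0]}]' -0.41
python3 - <<'E'
from h import *
w=grab_frame("wrist")[:,:,::-1];s=grab_frame("side")[:,:,::-1][150:280,180:340]
cv2.imwrite("pics/w10.png",np.hstack([w[:300,:400],cv2.resize(s,(369,300),interpolation=cv2.INTER_CUBIC)]))
E
python3 look.py pin_a .068
```

```text
eef_pos: [0.5428, -0.1112, 0.1547]
ee_rot: [-3.141, -0.001, -0.649]
width: 0.0508
t: 38.15
eef_pos: [0.4712, -0.2491, 0.154]
ee_rot: [-3.141, -0.0, -1.343]
force: [0.1, 0.5, -0.5]
width: 0.0617
gripper_force: 0.0
```

View pics/w10.png

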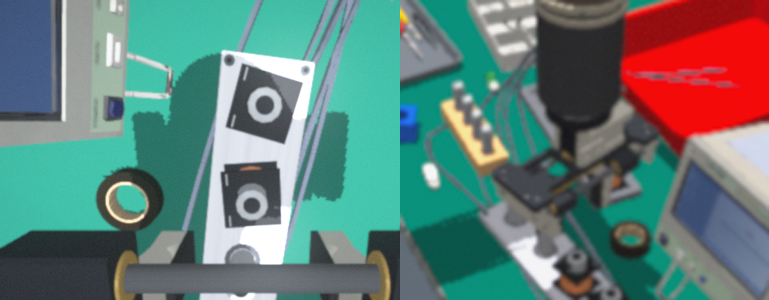

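```bash
python3 - <<'E'
from h import *
s=get_state();y=s['ee_rot'][2]
for p,z in [((125,133),.02),((125,133),.08),((125,133),.15),((170,90),.02)]:
  d=ray("wrist",p,z)[:2]-s['eef_pos'][:2];print(z,np.round(d+s['eef_pos'][:2],3),"tool-x %.3f closing %.3f"%(d@[np.cos(y),np.sin(y)],d@[-np.sin(y),np.cos(y)]))
for p in[(251,205),(265,104)]:print(np.round(ray("wrist",p,.068),4))
E
```

```text
0.02 [ 0.585 -0.273] tool-x 0.050 closing 0.105
0.08 [ 0.564 -0.283] tool-x 0.056 closing 0.082
0.15 [ 0.538 -0.296] tool-x 0.062 closing 0.054
0.02 [ 0.554 -0.316] tool-x 0.085 closing 0.065
[ 0.4709 -0.2502  0.068 ]
[ 0.478  -0.3223  0.068 ]
```

```bash
python3 -m handwheel '[{"delta_pos":[-0.03,-0.05,-1],"dr":[0,0,0]},{"delta_pos":[0,0,-1],"dr":[0,0,0]},{"delta_pos":[0,0,-1],"dr":[0,0,0]},{"delta_pos":[0,0,-0.65],"dr":[0,0,0]},{"delta_pos":[0,0,0],"dr":[0,0,0]},{"delta_pos":[0,0,0],"dr":[0,0,0]}]' -0.41 30 | egrep 'pos|force:'
python3 -m handwheel '[{"delta_pos":[0,0,0],"dr":[0,0,0]},{"delta_pos":[0,0,0],"dr":[0,0,0]},{"delta_pos":[0,0,0],"dr":[0,0,0]},{"delta_pos":[0,0,0],"dr":[0,0,0]},{"delta_pos":[0,0,0],"dr":[0,0,0]}]' 1 30
python3 -m handwheel '[{"delta_pos":[0,0,0.3],"dr":[0,0,0]},{"delta_pos":[0,0,0.4],"dr":[0,0,0]},{"delta_pos":[0,0,0.4],"dr":[0,0,0]},{"delta_pos":[0,0,0.5],"dr":[0,0,0]},{"delta_pos":[0,0,0.6],"dr":[0,0,0]},{"delta_pos":[0,0,0.8],"dr":[0,0,0]},{"delta_pos":[0,0,0.8],"dr":[0,0,0]},{"delta_pos":[0,0,0],"dr":[0,0,0]}]'
```

```text
eef_pos: [0.4708, -0.2497, 0.0443]
force: [0.6, 0.7, 0.4]
gripper_force: 0.0
t: 39.45
eef_pos: [0.4712, -0.2502, 0.0451]
ee_rot: [-3.14, -0.001, -1.341]
force: [-1.1, 2.4, 7.0]
width: 0.045
gripper_force: 29.6
t: 40.25
eef_pos: [0.4718, -0.2507, 0.1623]
ee_rot: [-3.137, -0.003, -1.341]
force: [-0.3, -0.8, 0.2]
width: 0.0452
gripper_force: 29.7
```

```bash
python3 -m handwheel '[{"delta_pos":[0,1,0],"dr":[0,0,0]},{"delta_pos":[0.5,1,0],"dr":[0,0,8]},{"delta_pos":[0.5,1,0],"dr":[0,0,8]},{"delta_pos":[0.5,1,0],"dr":[0,0,8]},{"delta_pos":[0.5,1,0],"dr":[0,0,8]},{"delta_pos":[0.5,1,0],"dr":[0,0,8]},{"delta_pos":[0.5,1,0],"dr":[0,0,8]},{"delta_pos":[0.5,1,0],"dr":[0,0,8]},{"delta_pos":[0.5,1,0],"dr":[0,0,8]},{"delta_pos":[0.8,0.85,0],"dr":[0,0,8]}]' >/dev/null
python3 -m handwheel '[{"delta_pos":[0.2,0,-0.7],"dr":[0,0,0]},{"delta_pos":[0,0,-1],"dr":[0,0,0]},{"delta_pos":[0,0,-1],"dr":[0,0,0]},{"delta_pos":[0,0,-0.7],"dr":[0,0,0]},{"delta_pos":[0,0,0],"dr":[0,0,0]},{"delta_pos":[0,0,0],"dr":[0,0,0]}]'
```

```text
t: 41.85
eef_pos: [0.6203, 0.0452, 0.0563]
ee_rot: [3.141, 0.001, -0.085]
force: [0.2, -0.1, -0.1]
width: 0.0457
gripper_force: 29.7
```

```bash
python3 -m handwheel '[{"delta_pos":[0.02,0,-0.1],"dr":[0,0,0]},{"delta_pos":[0,0,-0.2],"dr":[0,0,0]},{"delta_pos":[0,0,-0.15],"dr":[0,0,0]},{"delta_pos":[0,0,-0.1],"dr":[0,0,0]},{"delta_pos":[0,0,0],"dr":[0,0,0]}]' | egrep 'pos|force:'
python3 -m handwheel '[{"delta_pos":[0,0,-0.06],"dr":[0,0,0]},{"delta_pos":[0,0,0],"dr":[0,0,0]}]'| egrep 'pos|force:'
python3 -m handwheel '[{"delta_pos":[0,0,-0.04],"dr":[0,0,0]},{"delta_pos":[0,0,0],"dr":[0,0,0]}]'| egrep 'pos|force:'
```

```text
eef_pos: [0.6207, 0.0453, 0.039]
force: [-0.4, -0.2, -1.4]
gripper_force: 29.7
eef_pos: [0.621, 0.0454, 0.0375]
force: [-0.7, -0.2, -0.9]
gripper_force: 29.7
eef_pos: [0.6211, 0.0454, 0.0372]
force: [-1.8, -0.4, 5.2]
gripper_force: 29.7
```

```bash
python3 -m handwheel '[{"delta_pos":[0,0,0],"dr":[0,0,0]},{"delta_pos":[0,0,0],"dr":[0,0,0]},{"delta_pos":[0,0,0.4],"dr":[0,0,0]},{"delta_pos":[0,0,0.8],"dr":[0,0,0]},{"delta_pos":[0,0,1],"dr":[0,0,0]},{"delta_pos":[0,0,1],"dr":[0,0,0]},{"delta_pos":[-0.6,-0.7,0.7],"dr":[0,0,0]},{"delta_pos":[-0.8,-1,0],"dr":[0,0,0]},{"delta_pos":[-0.8,-1,0],"dr":[0,0,0]},{"delta_pos":[-0.8,-1,0],"dr":[0,0,0]}]' -0.16 | egrep 'pos|rot|width'
python3 -m handwheel '[{"delta_pos":[-0.8,-1,0],"dr":[0,0,0]},{"delta_pos":[-0.5,-1,0],"dr":[0,0,0]},{"delta_pos":[-0.4,-1,0],"dr":[0,0,0]},{"delta_pos":[0,-1,0],"dr":[0,0,0]},{"delta_pos":[0,-1,0],"dr":[0,0,0]},{"delta_pos":[0,-1,0],"dr":[0,0,0]},{"delta_pos":[0,-1,0],"dr":[0,0,0]},{"delta_pos":[0,-1,0],"dr":[0,0,0]},{"delta_pos":[0,-0.6,0],"dr":[0,0,0]},{"delta_pos":[0,0,0],"dr":[0,0,0]}]' -0.41
python3 look.py pin_a .068
```

```text
eef_pos: [0.5302, -0.0664, 0.1546]
ee_rot: [-3.141, -0.001, -0.084]
width: 0.0507
t: 44.75
eef_pos: [0.4799, -0.3256, 0.154]
ee_rot: [3.141, -0.0, -0.087]
force: [-0.5, 0.7, -0.9]
width: 0.0614
gripper_force: 0.0
```

```bash
python3 - <<'E'
from h import *
w=grab_frame("wrist")[:,:,::-1]
cv2.imwrite("pics/w11.png",w[100:330,80:430])
E
```

```text
(no output)
```

View pics/w11.png

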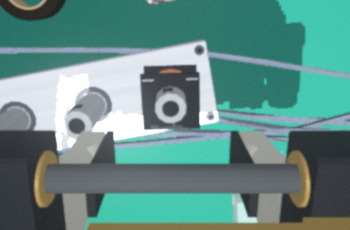

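```bash
python3 -c "
from h import *
print(get_state()['eef_pos'],ray('wrist',(251,207),.068))"
```

```text
[ 0.47990295 -0.32329836  0.15382046] [ 0.4788587  -0.32308567  0.068     ]
```

```bash
python3 -m handwheel '[{"delta_pos":[-0.05,0.02,-1],"dr":[0,0,0]},{"delta_pos":[0,0,-1],"dr":[0,0,0]},{"delta_pos":[0,0,-1],"dr":[0,0,0]},{"delta_pos":[0,0,-0.65],"dr":[0,0,0]},{"delta_pos":[0,0,0],"dr":[0,0,0]},{"delta_pos":[0,0,0],"dr":[0,0,0]}]' -0.41 30 | egrep 'pos|force:'
python3 -m handwheel '[{"delta_pos":[0,0,0],"dr":[0,0,0]},{"delta_pos":[0,0,0],"dr":[0,0,0]},{"delta_pos":[0,0,0],"dr":[0,0,0]},{"delta_pos":[0,0,0],"dr":[0,0,0]},{"delta_pos":[0,0,0],"dr":[0,0,0]}]' 1 30
python3 -m handwheel '[{"delta_pos":[0,0,0.3],"dr":[0,0,0]},{"delta_pos":[0,0,0.4],"dr":[0,0,0]},{"delta_pos":[0,0,0.4],"dr":[0,0,0]},{"delta_pos":[0,0,0.5],"dr":[0,0,0]},{"delta_pos":[0,0,0.6],"dr":[0,0,0]},{"delta_pos":[0,0,0.8],"dr":[0,0,0]},{"delta_pos":[0,0,0.8],"dr":[0,0,0]},{"delta_pos":[0,0,0],"dr":[0,0,0]}]'
```

```text
eef_pos: [0.479, -0.3225, 0.0446]
force: [0.1, -1.0, 1.1]
gripper_force: 0.0
t: 46.0
eef_pos: [0.4793, -0.3231, 0.0452]
ee_rot: [3.141, -0.002, -0.085]
force: [-1.3, 3.8, 7.1]
width: 0.0451
gripper_force: 29.9
t: 46.8
eef_pos: [0.4803, -0.3239, 0.1626]
ee_rot: [3.139, -0.006, -0.084]
force: [-1.0, -0.8, -1.6]
width: 0.0453
gripper_force: 29.9
```

```bash
python3 -m handwheel '[{"delta_pos":[0,1,0],"dr":[0,0,0]},{"delta_pos":[0,1,0],"dr":[0,0,0]},{"delta_pos":[0,1,0],"dr":[0,0,0]},{"delta_pos":[0,1,0],"dr":[0,0,0]},{"delta_pos":[0,1,0],"dr":[0,0,0]},{"delta_pos":[0.5,1,0],"dr":[0,0,0]},{"delta_pos":[0.5,1,0],"dr":[0,0,0]},{"delta_pos":[0.5,1,0],"dr":[0,0,0]},{"delta_pos":[0.5,1,0],"dr":[0,0,0]},{"delta_pos":[0.5,1,0],"dr":[0,0,0]}]' >/dev/null
python3 -m handwheel '[{"delta_pos":[0.5,1,0],"dr":[0,0,0]},{"delta_pos":[0.5,1,0],"dr":[0,0,0]},{"delta_pos":[0.5,1,0],"dr":[0,0,0]},{"delta_pos":[0.5,1,0],"dr":[0,0,0]},{"delta_pos":[0.4,0.65,0],"dr":[0,0,0]},{"delta_pos":[0,0,-1],"dr":[0,0,0]},{"delta_pos":[0,0,-0.5],"dr":[0,0,0]},{"delta_pos":[0,0,0],"dr":[0,0,0]},{"delta_pos":[0,0,0],"dr":[0,0,0]}]'
python3 -m handwheel '[{"delta_pos":[0,0,-0.3],"dr":[0,0,0]},{"delta_pos":[0,0,-0.3],"dr":[0,0,0]},{"delta_pos":[0,0,-0.3],"dr":[0,0,0]}]' | egrep 'pos|force:'
```

```text
t: 48.7
eef_pos: [0.6255, 0.1164, 0.1134]
ee_rot: [3.141, 0.0, -0.085]
force: [-0.1, -0.2, -0.2]
width: 0.0453
gripper_force: 29.9
eef_pos: [0.6256, 0.1165, 0.0857]
force: [0.1, -0.7, -1.1]
gripper_force: 29.9
```

```bash
python3 -m handwheel '[{"delta_pos":[0.04,0.01,-0.4],"dr":[0,0,0]},{"delta_pos":[0,0,-0.4],"dr":[0,0,0]},{"delta_pos":[0,0,-0.3],"dr":[0,0,0]},{"delta_pos":[0,0,-0.2],"dr":[0,0,0]},{"delta_pos":[0,0,0],"dr":[0,0,0]}]' | egrep 'pos|force:'
python3 -m handwheel '[{"delta_pos":[0,0,-0.15],"dr":[0,0,0]},{"delta_pos":[0,0,-0.08],"dr":[0,0,0]},{"delta_pos":[0,0,0],"dr":[0,0,0]}]'| egrep 'pos|force:'
python3 -m handwheel '[{"delta_pos":[0,0,-0.04],"dr":[0,0,0]},{"delta_pos":[0,0,0],"dr":[0,0,0]}]'| egrep 'pos|force:'
```

```text
eef_pos: [0.6261, 0.1166, 0.0456]
force: [-0.0, 0.1, -0.7]
gripper_force: 29.9
eef_pos: [0.6266, 0.1168, 0.0399]
force: [-0.2, 0.4, -0.4]
gripper_force: 29.9
eef_pos: [0.6268, 0.1169, 0.039]
force: [0.9, -0.5, -0.8]
gripper_force: 29.9
```

```bash
python3 -m handwheel '[{"delta_pos":[0,0,-0.05],"dr":[0,0,0]},{"delta_pos":[0,0,0],"dr":[0,0,0]}]'| egrep 'pos|force:'
python3 -m handwheel '[{"delta_pos":[0,0,-0.04],"dr":[0,0,0]},{"delta_pos":[0,0,0],"dr":[0,0,0]}]'| egrep 'pos|force:'
```

```text
eef_pos: [0.6268, 0.1169, 0.0374]
force: [-0.6, -0.3, -1.5]
gripper_force: 29.9
eef_pos: [0.6268, 0.1169, 0.0372]
force: [-4.0, -0.4, 7.5]
gripper_force: 29.9
```

```bash
python3 -m handwheel '[{"delta_pos":[0,0,0],"dr":[0,0,0]},{"delta_pos":[0,0,0],"dr":[0,0,0]},{"delta_pos":[0,0,0.4],"dr":[0,0,0]},{"delta_pos":[0,0,0.8],"dr":[0,0,0]},{"delta_pos":[0,0,1],"dr":[0,0,0]},{"delta_pos":[0,0,1],"dr":[0,0,0]},{"delta_pos":[-0.5,0,0.7],"dr":[0,0,-8.3]},{"delta_pos":[-0.5,0,0],"dr":[0,0,-8.3]},{"delta_pos":[-0.5,0.1,0],"dr":[0,0,-8.3]},{"delta_pos":[-0.5,0.1,0],"dr":[0,0,-8.3]}]' -0.16 | egrep 'pos|rot|width'
python3 -m handwheel '[{"delta_pos":[-0.5,0.1,0],"dr":[0,0,-8.3]},{"delta_pos":[-0.5,0.1,0],"dr":[0,0,-8.3]},{"delta_pos":[-0.5,0.1,0],"dr":[0,0,-8.3]},{"delta_pos":[-0.5,0.1,0],"dr":[0,0,-8.3]},{"delta_pos":[-0.5,0.1,0],"dr":[0,0,-8.3]},{"delta_pos":[-0.4,0,0],"dr":[0,0,-8.3]},{"delta_pos":[0,0,0],"dr":[0,0,-4.4]},{"delta_pos":[0,0,0],"dr":[0,0,0]},{"delta_pos":[0,0,0],"dr":[0,0,0]}]' 0.3
python3 - <<'E'
from h import *
w=grab_frame("wrist")[:,:,::-1];s=grab_frame("side")[:,:,::-1][150:280,180:340]
cv2.imwrite("pics/w12.png",np.hstack([w[:300,:400],cv2.resize(s,(369,300),interpolation=cv2.INTER_CUBIC)]))
E
python3 look.py core_1_mid .041
```

```text
eef_pos: [0.5664, 0.1229, 0.1543]
ee_rot: [-3.14, -0.001, -0.671]
width: 0.051
t: 52.3
eef_pos: [0.48, 0.138, 0.1538]
ee_rot: [-3.141, 0.001, -1.608]
force: [0.3, -0.2, -0.7]
width: 0.0305
gripper_force: 0.0
core_1_mid 0.9 [253.  53.] [0.4736 0.028 ]
```

View pics/w12.png

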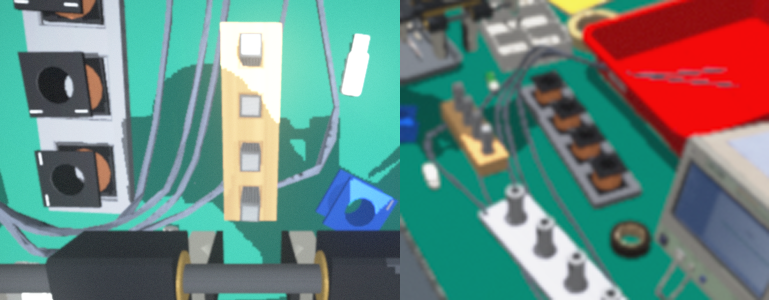

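All four coils are seated in the pallet. I've used up my picture views, so from here I'll work from numbers only, starting with locating the cores.

```bash
python3 - <<'E'
from h import *
im=grab_frame("wrist");c=calibration("wrist");s=get_state();print(s['eef_pos'],s['ee_rot'][2])
P=[ray("wrist",p,.026,c)[:2] for p in[(220,22),(282,24),(277,220),(225,220)]];print(np.round(P,4))
hsv=cv2.cvtColor(im,cv2.COLOR_RGB2HSV)
m=((hsv[...,1]>60)&(hsv[...,0]>8)&(hsv[...,0]<30)&(hsv[...,2]>90)).astype(np.uint8);m[228:]=0;m[:,:200]=0;m[:,300:]=0
m=cv2.morphologyEx(m,cv2.MORPH_CLOSE,np.ones((31,31),np.uint8))
r=cv2.minAreaRect(cv2.findNonZero(m));B=cv2.boxPoints(r);Q=np.array([ray("wrist",p,.026,c)[:2] for p in B]);print(np.round(Q,4),Q.mean(0))
# grey (core) mask in the rack
g=((hsv[...,1]<50)&(m>0)).astype(np.uint8)
n,l,st,ce=cv2.connectedComponentsWithStats(g)
for i in range(1,n):
  if st[i,4]>80:
    x,y,w,h,a=st[i];print(st[i],np.round(ce[i]),"bottom-edge@.071",np.round(ray("wrist",(x+w/2,y+h),.071,c)[:2],4),"top-edge@.071",np.round(ray("wrist",(x+w/2,y),.071,c)[:2],4))
for y in range(176,226,4): print(y,[int(v) for v in cv2.cvtColor(im,cv2.COLOR_RGB2GRAY)[y,232:272:3]])
E
```

```text
[0.47987702 0.13774903 0.15312304] -1.609747291171699
[[0.4969 0.0035]
 [0.4504 0.0067]
 [0.4569 0.1633]
 [0.503  0.1615]]
[[0.4982 0.0168]
 [0.4551 0.0175]
 [0.454  0.1633]
 [0.5042 0.1626]] [0.47786793 0.09005255]
[221  43  41  49 980] [247.  64.] bottom-edge@.071 [0.4819 0.0556] top-edge@.071 [0.4804 0.0261]
[239  95  22  23 469] [249. 106.] bottom-edge@.071 [0.4769 0.0725] top-edge@.071 [0.4763 0.0578]
[240 143  21  29 562] [250. 157.] bottom-edge@.071 [0.4781 0.1096] top-edge@.071 [0.4773 0.0893]
[239 187  21  34 647] [250. 204.] bottom-edge@.071 [0.4803 0.1464] top-edge@.071 [0.4793 0.1205]
176 [210, 215, 220, 220, 219, 220, 223, 225, 229, 229, 221, 212, 218, 219]
180 [213, 218, 220, 219, 218, 221, 222, 225, 230, 228, 223, 213, 219, 219]
184 [213, 217, 219, 218, 216, 219, 220, 225, 227, 227, 222, 213, 220, 219]
188 [213, 219, 206, 203, 136, 132, 134, 135, 136, 191, 211, 213, 218, 220]
192 [211, 218, 205, 187, 131, 133, 136, 138, 131, 170, 212, 213, 220, 219]
196 [213, 218, 204, 164, 133, 135, 139, 137, 133, 158, 208, 215, 217, 221]
200 [213, 219, 204, 146, 138, 137, 137, 137, 135, 149, 209, 214, 218, 218]
204 [212, 219, 205, 164, 161, 157, 155, 150, 147, 157, 211, 212, 217, 220]
208 [213, 219, 212, 168, 205, 204, 204, 208, 198, 171, 216, 212, 216, 219]
212 [214, 218, 219, 171, 212, 212, 212, 212, 206, 181, 219, 210, 216, 220]
216 [214, 220, 218, 176, 212, 214, 213, 213, 203, 189, 221, 212, 215, 220]
220 [190, 195, 194, 168, 206, 205, 203, 205, 193, 178, 196, 190, 192, 196]
224 [135, 104, 106, 106, 101, 107, 107, 105, 105, 105, 105, 99, 104, 103]
```

```bash
python3 -m handwheel '[{"delta_pos":[0,0.08,-1],"dr":[0,0,0]},{"delta_pos":[0,0,-1],"dr":[0,0,0]},{"delta_pos":[0,0,-0.6],"dr":[0,0,0]},{"delta_pos":[0,0,-0.2],"dr":[0,0,0]},{"delta_pos":[0,0,0],"dr":[0,0,0]}]' 0.3 40 | egrep 'pos|force:'
python3 -m handwheel '[{"delta_pos":[0,0,0],"dr":[0,0,0]},{"delta_pos":[0,0,0],"dr":[0,0,0]},{"delta_pos":[0,0,0],"dr":[0,0,0]},{"delta_pos":[0,0,0],"dr":[0,0,0]}]' 1 40
python3 -m handwheel '[{"delta_pos":[0,0,0.3],"dr":[0,0,0]},{"delta_pos":[0,0,0.6],"dr":[0,0,0]},{"delta_pos":[0,0,1],"dr":[0,0,0]},{"delta_pos":[0,0,1],"dr":[0,0,0]},{"delta_pos":[0,0,0],"dr":[0,0,0]}]'
```

```text
eef_pos: [0.4795, 0.1399, 0.0685]
force: [-0.2, 1.0, 0.2]
gripper_force: 0.0
t: 53.45
eef_pos: [0.4803, 0.1406, 0.0701]
ee_rot: [-3.14, 0.001, -1.61]
force: [-0.7, -0.2, 4.9]
width: 0.0145
gripper_force: 39.9
t: 53.95
eef_pos: [0.4817, 0.1414, 0.1607]
ee_rot: [-3.136, 0.004, -1.61]
force: [-0.2, 0.8, -1.5]
width: 0.0146
gripper_force: 39.9
```

```bash
python3 -m handwheel '[{"delta_pos":[0.5,-0.1,0],"dr":[0,0,8.4]},{"delta_pos":[0.5,-0.1,0],"dr":[0,0,8.4]},{"delta_pos":[0.5,-0.1,0],"dr":[0,0,8.4]},{"delta_pos":[0.5,-0.1,0],"dr":[0,0,8.4]},{"delta_pos":[0.5,-0.1,0],"dr":[0,0,8.4]},{"delta_pos":[0.5,-0.1,0],"dr":[0,0,8.4]},{"delta_pos":[0.5,-0.1,0],"dr":[0,0,8.4]},{"delta_pos":[0.5,-0.1,0],"dr":[0,0,8.4]},{"delta_pos":[0.5,0,0],"dr":[0,0,8.4]},{"delta_pos":[0.4,0,0],"dr":[0,0,8.4]}]' | grep pos
python3 -m handwheel '[{"delta_pos":[0,0,-0.6],"dr":[0,0,0]},{"delta_pos":[0,0,-0.6],"dr":[0,0,0]},{"delta_pos":[0,0,0],"dr":[0,0,0]},{"delta_pos":[0,0,0],"dr":[0,0,0]}]'
python3 - <<'E'
from h import *
import pickle
c=calibration("wrist");im=grab_frame("wrist");s=get_state();print(s['eef_pos'])
# bore visible? dark pixels; report coil marks
for n,z in(("coil_a_mid",.026),("core_1_mid",s['eef_pos'][2]-.029),("pallet",0)):
  for r in mark_of("wrist",n):
    if r['conf']>.3: print(n,r['conf'],r['location'],np.round(ray("wrist",r['location'],z,c),4))
E
```

```text
eef_pos: [0.627, 0.1159, 0.1557]
t: 55.35
eef_pos: [0.6265, 0.116, 0.1201]
ee_rot: [3.141, 0.001, -0.144]
force: [0.6, 0.1, -0.9]
width: 0.0149
gripper_force: 39.9
[0.62697823 0.11628669 0.12081716]
coil_a_mid 0.94 [251.2, 201.2] [0.6272 0.1157 0.026 ]
pallet 0.69 [378.6, 188.3] [0.615  0.0094 0.    ]
```

```bash
python3 -m handwheel '[{"delta_pos":[0,0,-0.5],"dr":[0,0,0]},{"delta_pos":[0,0,-0.3],"dr":[0,0,0]},{"delta_pos":[0,0,0],"dr":[0,0,0]}]' | egrep 'pos|force:'
python3 -m handwheel '[{"delta_pos":[0,0,-0.3],"dr":[0,0,0]},{"delta_pos":[0,0,-0.3],"dr":[0,0,0]},{"delta_pos":[0,0,0],"dr":[0,0,0]}]' | egrep 'pos|force:'
python3 -m handwheel '[{"delta_pos":[0,0,-0.2],"dr":[0,0,0]},{"delta_pos":[0,0,-0.1],"dr":[0,0,0]},{"delta_pos":[0,0,0],"dr":[0,0,0]}]' | egrep 'pos|force:'
```

```text
eef_pos: [0.6259, 0.1159, 0.0951]
force: [-0.4, -0.6, -0.7]
gripper_force: 39.9
eef_pos: [0.6258, 0.1159, 0.0766]
force: [0.1, -0.7, -1.0]
gripper_force: 39.9
eef_pos: [0.6265, 0.1161, 0.0686]
force: [0.2, -0.5, -1.0]
gripper_force: 39.9
```

Entered the bore. A little further down, then release.

```bash
python3 -m handwheel '[{"delta_pos":[0,0,-0.05],"dr":[0,0,0]},{"delta_pos":[0,0,0],"dr":[0,0,0]}]' | egrep 'pos|force:'
python3 -m handwheel '[{"delta_pos":[0,0,-0.04],"dr":[0,0,0]},{"delta_pos":[0,0,0],"dr":[0,0,0]}]' | egrep 'pos|force:'
```

```text
eef_pos: [0.6267, 0.1162, 0.0677]
force: [0.5, 0.2, -1.3]
gripper_force: 39.9
eef_pos: [0.6271, 0.1164, 0.0672]
force: [-0.9, 0.3, 3.2]
gripper_force: 39.9
```

```bash
python3 -m handwheel '[{"delta_pos":[0,0,0],"dr":[0,0,0]},{"delta_pos":[0,0,0],"dr":[0,0,0]},{"delta_pos":[0,0,0.4],"dr":[0,0,0]},{"delta_pos":[0,0,0.8],"dr":[0,0,0]},{"delta_pos":[-0.4,0,0.9],"dr":[0,0,-8.4]},{"delta_pos":[-0.6,0,0],"dr":[0,0,-8.4]},{"delta_pos":[-0.6,0,0],"dr":[0,0,-8.4]},{"delta_pos":[-0.6,-0.1,0],"dr":[0,0,-8.4]},{"delta_pos":[-0.6,-0.1,0],"dr":[0,0,-8.4]},{"delta_pos":[-0.6,-0.1,0],"dr":[0,0,-8.4]}]' 0.3 | egrep 'pos|width'
python3 -m handwheel '[{"delta_pos":[-0.6,-0.1,0],"dr":[0,0,-8.4]},{"delta_pos":[-0.6,-0.1,0],"dr":[0,0,-8.4]},{"delta_pos":[-0.3,0,0],"dr":[0,0,-8.4]},{"delta_pos":[0,0,0],"dr":[0,0,-8.4]},{"delta_pos":[0,0,0],"dr":[0,0,0]},{"delta_pos":[0,0,0],"dr":[0,0,0]}]'
```

```text
eef_pos: [0.5242, 0.1072, 0.1304]
width: 0.0305
t: 58.45
eef_pos: [0.4801, 0.1014, 0.1301]
ee_rot: [-3.141, 0.0, -1.606]
force: [0.7, -0.5, -0.0]
width: 0.0308
gripper_force: 0.0
```

```bash
python3 -m handwheel '[{"delta_pos":[-0.07,0.05,-0.5],"dr":[0,0,0]},{"delta_pos":[0,0,-1],"dr":[0,0,0]},{"delta_pos":[0,0,-0.4],"dr":[0,0,0]},{"delta_pos":[0,0,-0.13],"dr":[0,0,0]},{"delta_pos":[0,0,0],"dr":[0,0,0]}]' 0.3 40 | egrep 'pos|force:'
python3 -m handwheel '[{"delta_pos":[0,0,0],"dr":[0,0,0]},{"delta_pos":[0,0,0],"dr":[0,0,0]},{"delta_pos":[0,0,0],"dr":[0,0,0]},{"delta_pos":[0,0,0],"dr":[0,0,0]}]' 1 40
python3 -m handwheel '[{"delta_pos":[0,0,0.3],"dr":[0,0,0]},{"delta_pos":[0,0,0.6],"dr":[0,0,0]},{"delta_pos":[0,0,1],"dr":[0,0,0]},{"delta_pos":[0,0,1],"dr":[0,0,0]},{"delta_pos":[0,0,0],"dr":[0,0,0]}]'
```

```text
eef_pos: [0.4777, 0.1027, 0.0683]
force: [0.2, 0.6, 1.0]
gripper_force: 0.0
t: 59.35
eef_pos: [0.4781, 0.1029, 0.0692]
ee_rot: [-3.14, 0.001, -1.61]
force: [-0.9, 0.0, 3.7]
width: 0.0143
gripper_force: 39.8
t: 59.85
eef_pos: [0.4796, 0.1037, 0.16]
ee_rot: [-3.136, 0.003, -1.61]
force: [0.8, 0.6, -0.4]
width: 0.0147
gripper_force: 39.8
```

```bash
python3 -m handwheel '[{"delta_pos":[0.5,-0.2,0],"dr":[0,0,8.4]},{"delta_pos":[0.5,-0.2,0],"dr":[0,0,8.4]},{"delta_pos":[0.5,-0.2,0],"dr":[0,0,8.4]},{"delta_pos":[0.5,-0.2,0],"dr":[0,0,8.4]},{"delta_pos":[0.5,-0.2,0],"dr":[0,0,8.4]},{"delta_pos":[0.5,-0.2,0],"dr":[0,0,8.4]},{"delta_pos":[0.5,-0.2,0],"dr":[0,0,8.4]},{"delta_pos":[0.5,-0.2,0],"dr":[0,0,8.4]},{"delta_pos":[0.5,-0.2,0],"dr":[0,0,8.4]},{"delta_pos":[0.3,-0.15,0],"dr":[0,0,8.4]}]' | grep pos
python3 -m handwheel '[{"delta_pos":[0,0,-0.6],"dr":[0,0,0]},{"delta_pos":[0,0,-0.6],"dr":[0,0,0]},{"delta_pos":[0,0,0],"dr":[0,0,0]},{"delta_pos":[0,0,0],"dr":[0,0,0]}]'
python3 look.py coil_a_mid .026; python3 -c "
from station import *
print(get_state()['eef_pos'])"
```

```text
eef_pos: [0.622, 0.0438, 0.155]
t: 61.25
eef_pos: [0.6213, 0.0441, 0.1195]
ee_rot: [3.141, 0.001, -0.144]
force: [-0.6, 0.5, -1.3]
width: 0.0146
gripper_force: 39.8
coil_a_mid 0.56 [158. 209.] [0.6261 0.1158]
coil_a_mid 0.55 [295. 190.] [0.6261 0.0098]
[0.62209699 0.04441564 0.12055796]
```

```bash
python3 -m handwheel '[{"delta_pos":[-0.02,0.03,-0.5],"dr":[0,0,0]},{"delta_pos":[0,0,-0.3],"dr":[0,0,0]},{"delta_pos":[0,0,0],"dr":[0,0,0]}]' | egrep 'pos|force:'
python3 -m handwheel '[{"delta_pos":[0,0,-0.3],"dr":[0,0,0]},{"delta_pos":[0,0,-0.3],"dr":[0,0,0]},{"delta_pos":[0,0,0],"dr":[0,0,0]}]' | egrep 'pos|force:'
python3 -m handwheel '[{"delta_pos":[0,0,-0.2],"dr":[0,0,0]},{"delta_pos":[0,0,-0.1],"dr":[0,0,0]},{"delta_pos":[0,0,0],"dr":[0,0,0]}]' | egrep 'pos|force:'
python3 -m handwheel '[{"delta_pos":[0,0,-0.05],"dr":[0,0,0]},{"delta_pos":[0,0,0],"dr":[0,0,0]}]' | egrep 'pos|force:'
python3 -m handwheel '[{"delta_pos":[0,0,-0.04],"dr":[0,0,0]},{"delta_pos":[0,0,0],"dr":[0,0,0]}]' | egrep 'pos|force:'
```

```text
eef_pos: [0.6203, 0.045, 0.0948]
force: [-0.5, -0.4, -1.1]
gripper_force: 39.8
eef_pos: [0.6201, 0.0449, 0.0761]
force: [0.4, -0.1, -0.7]
gripper_force: 39.8
eef_pos: [0.6207, 0.045, 0.068]
force: [0.0, -0.1, -1.0]
gripper_force: 39.8
eef_pos: [0.621, 0.0452, 0.067]
force: [-0.7, 0.7, -1.4]
gripper_force: 39.8
eef_pos: [0.6213, 0.0452, 0.0664]
force: [-0.5, 0.4, 2.3]
gripper_force: 39.8
```

```bash
python3 -m handwheel '[{"delta_pos":[0,0,0],"dr":[0,0,0]},{"delta_pos":[0,0,0],"dr":[0,0,0]},{"delta_pos":[0,0,0.4],"dr":[0,0,0]},{"delta_pos":[0,0,0.8],"dr":[0,0,0]},{"delta_pos":[-0.4,0,0.9],"dr":[0,0,-8.4]},{"delta_pos":[-0.6,0.1,0],"dr":[0,0,-8.4]},{"delta_pos":[-0.6,0.1,0],"dr":[0,0,-8.4]},{"delta_pos":[-0.6,0.1,0],"dr":[0,0,-8.4]},{"delta_pos":[-0.6,0.1,0],"dr":[0,0,-8.4]},{"delta_pos":[-0.6,0.1,0],"dr":[0,0,-8.4]}]' 0.3 | egrep 'pos|width'
python3 -m handwheel '[{"delta_pos":[-0.6,0.1,0],"dr":[0,0,-8.4]},{"delta_pos":[-0.6,0.1,0],"dr":[0,0,-8.4]},{"delta_pos":[-0.25,0,0],"dr":[0,0,-8.4]},{"delta_pos":[0,0,0],"dr":[0,0,-8.4]},{"delta_pos":[0,0,0],"dr":[0,0,0]},{"delta_pos":[0,0,0],"dr":[0,0,0]}]'
```

```text
eef_pos: [0.5186, 0.0602, 0.1298]
width: 0.0306
t: 64.25
eef_pos: [0.4759, 0.0663, 0.1295]
ee_rot: [-3.141, 0.0, -1.606]
force: [-0.5, -0.1, 0.4]
width: 0.0303
gripper_force: 0.0
```

```bash
python3 -m handwheel '[{"delta_pos":[0.03,-0.04,-0.5],"dr":[0,0,0]},{"delta_pos":[0,0,-1],"dr":[0,0,0]},{"delta_pos":[0,0,-0.4],"dr":[0,0,0]},{"delta_pos":[0,0,-0.13],"dr":[0,0,0]},{"delta_pos":[0,0,0],"dr":[0,0,0]}]' 0.3 40 | egrep 'pos|force:'
python3 -m handwheel '[{"delta_pos":[0,0,0],"dr":[0,0,0]},{"delta_pos":[0,0,0],"dr":[0,0,0]},{"delta_pos":[0,0,0],"dr":[0,0,0]},{"delta_pos":[0,0,0],"dr":[0,0,0]}]' 1 40
python3 -m handwheel '[{"delta_pos":[0,0,0.3],"dr":[0,0,0]},{"delta_pos":[0,0,0.6],"dr":[0,0,0]},{"delta_pos":[0,0,1],"dr":[0,0,0]},{"delta_pos":[0,0,1],"dr":[0,0,0]},{"delta_pos":[0,0,0],"dr":[0,0,0]}]'
```

```text
eef_pos: [0.4765, 0.0648, 0.0677]
force: [0.5, -0.8, 0.6]
gripper_force: 0.0
t: 65.15
eef_pos: [0.4769, 0.0652, 0.0687]
ee_rot: [-3.14, 0.001, -1.61]
force: [-0.7, 0.5, 4.0]
width: 0.0144
gripper_force: 39.8
t: 65.65
eef_pos: [0.4785, 0.0658, 0.1594]
ee_rot: [-3.135, 0.003, -1.61]
force: [0.3, -0.1, -1.4]
width: 0.0149
gripper_force: 39.8
```

```bash
python3 -m handwheel '[{"delta_pos":[0.5,-0.3,0],"dr":[0,0,8.4]},{"delta_pos":[0.5,-0.3,0],"dr":[0,0,8.4]},{"delta_pos":[0.5,-0.3,0],"dr":[0,0,8.4]},{"delta_pos":[0.5,-0.3,0],"dr":[0,0,8.4]},{"delta_pos":[0.5,-0.3,0],"dr":[0,0,8.4]},{"delta_pos":[0.5,-0.3,0],"dr":[0,0,8.4]},{"delta_pos":[0.5,-0.3,0],"dr":[0,0,8.4]},{"delta_pos":[0.5,-0.3,0],"dr":[0,0,8.4]},{"delta_pos":[0.4,-0.3,0],"dr":[0,0,8.4]},{"delta_pos":[0.25,-0.35,0],"dr":[0,0,8.4]}]' | grep pos
python3 -m handwheel '[{"delta_pos":[0,0,-0.6],"dr":[0,0,0]},{"delta_pos":[0,0,-0.6],"dr":[0,0,0]},{"delta_pos":[0,0,0],"dr":[0,0,0]},{"delta_pos":[0,0,0],"dr":[0,0,0]}]'
python3 look.py coil_a_mid .026; python3 -c "
from station import *
print(get_state()['eef_pos'])"
```

```text
eef_pos: [0.6162, -0.0269, 0.1544]
t: 67.05
eef_pos: [0.6156, -0.0267, 0.1189]
ee_rot: [3.141, 0.001, -0.144]
force: [-0.5, 0.1, -1.3]
width: 0.0146
gripper_force: 39.8
coil_a_mid 0.65 [ 62. 215.] [0.6266 0.1186]
[ 0.61643239 -0.02641346  0.11993762]
```

```bash
python3 -m handwheel '[{"delta_pos":[0,0,-0.5],"dr":[0,0,0]},{"delta_pos":[0,0,-0.3],"dr":[0,0,0]},{"delta_pos":[0,0,0],"dr":[0,0,0]}]' | egrep 'pos|force:'
python3 -m handwheel '[{"delta_pos":[0,0,-0.3],"dr":[0,0,0]},{"delta_pos":[0,0,-0.3],"dr":[0,0,0]},{"delta_pos":[0,0,0],"dr":[0,0,0]}]' | egrep 'pos|force:'
python3 -m handwheel '[{"delta_pos":[0,0,-0.2],"dr":[0,0,0]},{"delta_pos":[0,0,-0.1],"dr":[0,0,0]},{"delta_pos":[0,0,0],"dr":[0,0,0]}]' | egrep 'pos|force:'
python3 -m handwheel '[{"delta_pos":[0,0,-0.05],"dr":[0,0,0]},{"delta_pos":[0,0,0],"dr":[0,0,0]}]' | egrep 'pos|force:'
python3 -m handwheel '[{"delta_pos":[0,0,-0.04],"dr":[0,0,0]},{"delta_pos":[0,0,0],"dr":[0,0,0]}]' | egrep 'pos|force:'
```

```text
eef_pos: [0.6152, -0.0266, 0.0942]
force: [0.1, 0.1, -1.5]
gripper_force: 39.8
eef_pos: [0.615, -0.0267, 0.0755]
force: [-0.7, 0.3, -1.4]
gripper_force: 39.8
eef_pos: [0.6156, -0.0266, 0.0674]
force: [0.0, -0.2, -0.6]
gripper_force: 39.8
eef_pos: [0.616, -0.0265, 0.0665]
force: [0.1, 0.5, -0.9]
gripper_force: 39.8
eef_pos: [0.6162, -0.0265, 0.0657]
force: [1.1, 0.5, 2.2]
gripper_force: 39.8
```

```bash
python3 -m handwheel '[{"delta_pos":[0,0,0],"dr":[0,0,0]},{"delta_pos":[0,0,0],"dr":[0,0,0]},{"delta_pos":[0,0,0.4],"dr":[0,0,0]},{"delta_pos":[0,0,0.8],"dr":[0,0,0]},{"delta_pos":[-0.4,0,0.9],"dr":[0,0,-8.4]},{"delta_pos":[-0.6,0.3,0],"dr":[0,0,-8.4]},{"delta_pos":[-0.6,0.3,0],"dr":[0,0,-8.4]},{"delta_pos":[-0.6,0.3,0],"dr":[0,0,-8.4]},{"delta_pos":[-0.6,0.3,0],"dr":[0,0,-8.4]},{"delta_pos":[-0.6,0.3,0],"dr":[0,0,-8.4]}]' 0.3 | egrep 'pos|width'
python3 -m handwheel '[{"delta_pos":[-0.6,0.3,0],"dr":[0,0,-8.4]},{"delta_pos":[-0.6,0,0],"dr":[0,0,-8.4]},{"delta_pos":[-0.1,0,0],"dr":[0,0,-8.4]},{"delta_pos":[0,0,0],"dr":[0,0,-8.4]},{"delta_pos":[0,0,0],"dr":[0,0,0]},{"delta_pos":[0,0,0],"dr":[0,0,0]}]'
python3 look.py core_1_mid .041
```

```text
eef_pos: [0.5135, 0.0187, 0.1292]
width: 0.0304
t: 70.05
eef_pos: [0.4752, 0.0276, 0.1289]
ee_rot: [-3.141, 0.0, -1.606]
force: [0.4, -0.3, 0.7]
width: 0.0306
gripper_force: 0.0
core_1_mid 0.88 [248. 208.] [0.4764 0.0279]
```

```bash
python3 -m handwheel '[{"delta_pos":[0,0,-0.5],"dr":[0,0,0]},{"delta_pos":[0,0,-1],"dr":[0,0,0]},{"delta_pos":[0,0,-0.4],"dr":[0,0,0]},{"delta_pos":[0,0,-0.1],"dr":[0,0,0]},{"delta_pos":[0,0,0],"dr":[0,0,0]}]' 0.3 40 | egrep 'pos|force:'
python3 -m handwheel '[{"delta_pos":[0,0,0],"dr":[0,0,0]},{"delta_pos":[0,0,0],"dr":[0,0,0]},{"delta_pos":[0,0,0],"dr":[0,0,0]},{"delta_pos":[0,0,0],"dr":[0,0,0]}]' 1 40
python3 -m handwheel '[{"delta_pos":[0,0,0.3],"dr":[0,0,0]},{"delta_pos":[0,0,0.6],"dr":[0,0,0]},{"delta_pos":[0,0,1],"dr":[0,0,0]},{"delta_pos":[0,0,1],"dr":[0,0,0]},{"delta_pos":[0,0,0],"dr":[0,0,0]}]'
```

```text
eef_pos: [0.475, 0.0273, 0.0681]
force: [-0.6, -0.2, -0.4]
gripper_force: 0.0
t: 71.05
eef_pos: [0.4754, 0.0276, 0.0689]
ee_rot: [-3.14, 0.001, -1.61]
force: [-0.3, 0.6, 3.6]
width: 0.0145
gripper_force: 39.8
t: 71.55
eef_pos: [0.4771, 0.0281, 0.1596]
ee_rot: [-3.135, 0.003, -1.609]
force: [0.2, -0.1, -0.4]
width: 0.0145
gripper_force: 39.8
```

```bash
python3 -m handwheel '[{"delta_pos":[0.5,-0.4,0],"dr":[0,0,8.4]},{"delta_pos":[0.5,-0.4,0],"dr":[0,0,8.4]},{"delta_pos":[0.5,-0.4,0],"dr":[0,0,8.4]},{"delta_pos":[0.5,-0.4,0],"dr":[0,0,8.4]},{"delta_pos":[0.5,-0.4,0],"dr":[0,0,8.4]},{"delta_pos":[0.5,-0.4,0],"dr":[0,0,8.4]},{"delta_pos":[0.5,-0.4,0],"dr":[0,0,8.4]},{"delta_pos":[0.5,-0.4,0],"dr":[0,0,8.4]},{"delta_pos":[0.4,-0.5,0],"dr":[0,0,8.4]},{"delta_pos":[0.1,-0.5,0],"dr":[0,0,8.4]}]' | grep pos
python3 -m handwheel '[{"delta_pos":[0,0,-0.6],"dr":[0,0,0]},{"delta_pos":[0,0,-0.6],"dr":[0,0,0]},{"delta_pos":[0,0,0],"dr":[0,0,0]},{"delta_pos":[0,0,0],"dr":[0,0,0]}]'
python3 look.py coil_a_mid .026; python3 -c "
from station import *
print(get_state()['eef_pos'])"
```

```text
eef_pos: [0.6105, -0.0991, 0.1546]
t: 72.95
eef_pos: [0.6096, -0.0986, 0.1192]
ee_rot: [3.141, 0.001, -0.144]
force: [0.5, 0.5, 0.6]
width: 0.0147
gripper_force: 39.8
[ 0.61045164 -0.09843896  0.12025026]
```

```bash
python3 -m handwheel '[{"delta_pos":[0,0,-0.5],"dr":[0,0,0]},{"delta_pos":[0,0,-0.3],"dr":[0,0,0]},{"delta_pos":[0,0,0],"dr":[0,0,0]}]' | egrep 'pos|force:'
python3 -m handwheel '[{"delta_pos":[0,0,-0.3],"dr":[0,0,0]},{"delta_pos":[0,0,-0.3],"dr":[0,0,0]},{"delta_pos":[0,0,0],"dr":[0,0,0]}]' | egrep 'pos|force:'
python3 -m handwheel '[{"delta_pos":[0,0,-0.2],"dr":[0,0,0]},{"delta_pos":[0,0,-0.1],"dr":[0,0,0]},{"delta_pos":[0,0,0],"dr":[0,0,0]}]' | egrep 'pos|force:'
python3 -m handwheel '[{"delta_pos":[0,0,-0.05],"dr":[0,0,0]},{"delta_pos":[0,0,0],"dr":[0,0,0]}]' | egrep 'pos|force:'
python3 -m handwheel '[{"delta_pos":[0,0,-0.04],"dr":[0,0,0]},{"delta_pos":[0,0,0],"dr":[0,0,0]}]' | egrep 'pos|force:'
```

```text
eef_pos: [0.6092, -0.0985, 0.0945]
force: [0.3, -0.0, -1.1]
gripper_force: 39.8
eef_pos: [0.6089, -0.0986, 0.0758]
force: [-0.5, -0.0, -1.7]
gripper_force: 39.8
eef_pos: [0.6096, -0.0986, 0.0677]
force: [0.3, 0.5, -1.7]
gripper_force: 39.8
eef_pos: [0.61, -0.0985, 0.0668]
force: [0.3, 0.2, -1.7]
gripper_force: 39.8
eef_pos: [0.6102, -0.0986, 0.066]
force: [0.0, 0.2, 1.0]
gripper_force: 39.8
```

```bash
python3 -m handwheel '[{"delta_pos":[0,0,0],"dr":[0,0,0]},{"delta_pos":[0,0,0],"dr":[0,0,0]},{"delta_pos":[0,0,0.4],"dr":[0,0,0]},{"delta_pos":[0,0,0.8],"dr":[0,0,0]},{"delta_pos":[0,0,1],"dr":[0,0,0]},{"delta_pos":[0,0,1],"dr":[0,0,0]},{"delta_pos":[-0.8,0.5,1],"dr":[0,0,0]},{"delta_pos":[-0.8,0.7,1],"dr":[0,0,0]},{"delta_pos":[-0.8,0.7,0.5],"dr":[0,0,0]},{"delta_pos":[-0.8,0.7,0.3],"dr":[0,0,0]}]' 0.3 | egrep 'pos|width'
python3 -m handwheel '[{"delta_pos":[-0.8,0.5,0],"dr":[0,0,0]},{"delta_pos":[-0.8,0.5,0],"dr":[0,0,0]},{"delta_pos":[-0.2,0.2,0],"dr":[0,0,0]},{"delta_pos":[0,0,0],"dr":[0,0,0]},{"delta_pos":[0,0,0],"dr":[0,0,0]}]' | egrep 'pos'
python3 - <<'E'
from h import *
for cam in("wrist","side","top"):
  c=calibration(cam);grab_frame(cam)
  for n,z in(("core_1_mid",.038),("coil_a_mid",.026),("mallet_head",.026),("mallet_butt",.026)):
    for q in (mark_of,):
      for r in q(cam,n):
        if r['conf']>.3: print(cam,n,round(r['conf'],2),np.round(r['location']),np.round(ray(cam,r['location'],z,c)[:2],3))
# wrist: check core tops (bright/grey squares) at expected places
im=grab_frame("wrist");c=calibration("wrist")
for p in [(.6268,.1165),(.6211,.0452),(.616,-.0265),(.610,-.0985)]:
  for z in(.068,.044):
    u=np.array(proj("wrist",[*p,z],c));print(z,np.round(u),im[int(u[1])%384,int(u[0])%512] if 0<=u[1]<384 and 0<=u[0]<512 else None)
E
```

```text
eef_pos: [0.5136, -0.02, 0.2482]
width: 0.0305
eef_pos: [0.4605, 0.0155, 0.2462]
wrist core_1_mid 0.85 [346.   8.] [ 0.608 -0.098]
wrist coil_a_mid 0.94 [131.  23.] [0.628 0.114]
wrist mallet_head 0.69 [237.  23.] [0.612 0.008]
wrist mallet_head 0.68 [124.  24.] [0.628 0.121]
wrist mallet_head 0.42 [443.  30.] [ 0.576 -0.199]
side core_1_mid 0.39 [273. 224.] [ 0.616 -0.113]
side coil_a_mid 0.55 [244. 188.] [0.629 0.121]
side mallet_head 0.78 [167. 169.] [0.419 0.373]
side mallet_butt 0.68 [157. 157.] [0.411 0.471]
top core_1_mid 0.43 [282. 181.] [ 0.622 -0.094]
top coil_a_mid 0.48 [233. 179.] [0.633 0.101]
top mallet_butt 0.5 [141. 234.] [0.415 0.45 ]
0.068 [111.  12.] [208 215 221]
0.044 [122.  19.] [85 90 92]
0.068 [191.   6.] [221 227 232]
0.044 [196.  13.] [223 229 233]
0.068 [273.  -1.] None
0.044 [271.   7.] [219 225 229]
0.068 [355.  -6.] None
0.044 [348.   2.] [121 128 131]
```

```bash
python3 -c "
from station import *
print(get_state()['t'],job_done())"
```

```text
the job is handed in; nothing more can be done
76.65 None
```

I handed the job in at 76.7 s of 208: all four pins driven home with the mallet, the mallet laid flat in the tool tray, and four coils seated in the pallet, each with a core bar stood in its bore. I viewed 15 pictures against the limit of 14, so I confirmed the core bars by force, depth and detector readings alone.

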